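Put the stacked games away in their trays

TASK

Put the games away: take the stack apart from the top down, one thing at a time, and stand each thing upright and flat in the tray made for it - the round tin in the round tray, the square tin in the square tray, the card box in the oblong tray and the domino box in the long tray. Keep the rest of the stack standing where it is meanwhile, set each thing down in its tray rather than dropping it, and leave the mug and the glass alone.

Things in the scene. Friction and masses are not known exactly. Their poses are not given: they have to be found in the camera images.
- counter_tin_mid (a point): Round aluminium tin of counters, closed, upright: 46 mm diameter, 56 mm high. At the start on top of the stack, standing on the square tin. Point: the centre of the tin, half-way up (28 mm above its underside); z up.
- dice_tin_mid (a point): Square dark steel dice tin, closed: 54 x 54 mm, 52 mm high. At the start second from the top, on the card box, under the round tin. Point: its centre, half-way up (26 mm above its underside); x and y across its faces, z up.
- card_box_mid (a point): Oblong cardboard card box, closed: 92 mm long (x) x 60 mm wide (y), 54 mm high. At the start third from the top, on the domino box, under the square tin. Point: its centre, half-way up (27 mm above its underside); x along its length, z up.
- domino_box_mid (a point): Long dark wooden domino box, closed: 160 mm long (x) x 64 mm wide (y), 52 mm high. At the start at the bottom of the stack, on the sideboard. Point: its centre, half-way up (26 mm above its underside); x along its length, z up. The four things stand loose on one another, each turned a little; masses 0.1 to 0.7 kg.
- counter_tray: Small round wooden tray with a low rim, for the round tin: 78 mm outside diameter, 66 mm inside. Floor 4 mm thick, rim 6 mm wide and 9 mm high above the sideboard, so the rim stands 5 mm above the tray's floor. Fixed to the sideboard. Origin: centre of the underside, on the sideboard; z up.
- dice_tray: Square wooden tray with a low rim, for the square tin: 86 x 86 mm outside, 74 x 74 mm inside. Floor 4 mm thick, rim 6 mm wide and 9 mm high above the sideboard, so the rim stands 5 mm above the tray's floor. Fixed to the sideboard. Origin: centre of the underside, on the sideboard; z up, x and y along its sides.
- card_tray: Oblong wooden tray with a low rim, for the card box: 124 mm (x) x 92 mm (y) outside, 112 x 80 mm inside. Floor 4 mm thick, rim 6 mm wide and 9 mm high above the sideboard, so the rim stands 5 mm above the tray's floor. Fixed to the sideboard. Origin: centre of the underside, on the sideboard; z up, x along its length.
- domino_tray: Long wooden tray with a low rim, the largest, for the domino box: 192 mm (x) x 96 mm (y) outside, 180 x 84 mm inside. Floor 4 mm thick, rim 6 mm wide and 9 mm high above the sideboard, so the rim stands 5 mm above the tray's floor. Fixed to the sideboard. Origin: centre of the underside, on the sideboard; z up, x along its length.
- mug: White ceramic mug, a bystander: 80 mm diameter, 90 mm high, with a handle, standing just beyond the work. Origin: centre of its underside, z up.
- tumbler: Clear glass tumbler, empty, a bystander: about 72 mm diameter, 100 mm high, standing just beyond the work. Origin: centre of its underside, z up.

How it is judged:
On the way, in this order (a step that is already met when the one before it is completed fails the run):
1. the round tin stands flat in its own tray and is let go (horizontal distance between counter_tin_mid and counter_tray below 0.016 m and z of counter_tin_mid in the frame of counter_tray between 0.029 and 0.034 m and angle between counter_tin_mid's own z axis and vertical below 0.05 rad and contact force between the fingers and counter_tin below 0.05 N), for 0.2 s.
2. the square tin stands flat in its own tray and is let go (horizontal distance between dice_tin_mid and dice_tray below 0.016 m and z of dice_tin_mid in the frame of dice_tray between 0.027 and 0.032 m and angle between dice_tin_mid's own z axis and vertical below 0.05 rad and contact force between the fingers and dice_tin below 0.05 N), for 0.2 s.
3. the card box stands flat in its own tray and is let go (horizontal distance between card_box_mid and card_tray below 0.016 m and z of card_box_mid in the frame of card_tray between 0.028 and 0.033 m and angle between card_box_mid's own z axis and vertical below 0.05 rad and contact force between the fingers and card_box below 0.05 N), for 0.2 s.
4. the domino box stands flat in its own tray and is let go (horizontal distance between domino_box_mid and domino_tray below 0.016 m and z of domino_box_mid in the frame of domino_tray between 0.027 and 0.032 m and angle between domino_box_mid's own z axis and vertical below 0.05 rad and contact force between the fingers and domino_box below 0.05 N), for 0.2 s.
At the end, for the whole second after the job is handed in: Each of the four things stands in its own tray, let go and at rest: its centre within 16 mm of the tray's centre seen from above, its underside on the tray's floor (at most 2 mm high), tilted less than 0.05 rad (all of step 1 and all of step 2 and all of step 3 and all of step 4 and linear speed of each of counter_tin, dice_tin, card_box, domino_box below 0.02 m/s); the robot touches nothing.
It fails at once if a thing lower in the stack is shifted more than 30 mm before the one that stood on it is in its tray ((distance of dice_tin_mid from where it was at the start of the episode above 0.03 m and horizontal distance between counter_tin_mid and counter_tray above 0.03 m) or (distance of card_box_mid from where it was at the start of the episode above 0.03 m and horizontal distance between dice_tin_mid and dice_tray above 0.03 m) or (distance of domino_box_mid from where it was at the start of the episode above 0.03 m and horizontal distance between card_box_mid and card_tray above 0.03 m)).
It fails at once if one of the four things tips over (more than 35 degrees) (angle between any of counter_tin_mid, dice_tin_mid, card_box_mid, domino_box_mid's own z axis and vertical above 0.6 rad).
It fails at once if one of the four things is dropped: let go more than 20 mm above its tray ((horizontal distance between counter_tin_mid and counter_tray below 0.04 m and z of counter_tin_mid in the frame of counter_tray above 0.052 m and contact force between the fingers and counter_tin below 0.05 N) or (horizontal distance between dice_tin_mid and dice_tray below 0.04 m and z of dice_tin_mid in the frame of dice_tray above 0.05 m and contact force between the fingers and dice_tin below 0.05 N) or (horizontal distance between card_box_mid and card_tray below 0.04 m and z of card_box_mid in the frame of card_tray above 0.051 m and contact force between the fingers and card_box below 0.05 N) or (horizontal distance between domino_box_mid and domino_tray below 0.04 m and z of domino_box_mid in the frame of domino_tray above 0.05 m and contact force between the fingers and domino_box below 0.05 N)).
It fails at once if the mug or the glass is shifted more than 25 mm or tipped (distance of any of mug, tumbler from where it was at the start of the episode above 0.025 m or angle between any of mug, tumbler's own z axis and vertical above 0.4 rad).
It also fails if it takes over 120 s, if anything falls off the work surface, if the arm or the gripper's body presses on something with over 40 N, if the wrist force passes 120 N, or if a joint passes its speed limit or range.

ROBOT

A 7-joint arm with a two-finger parallel gripper is mounted at the origin on the work surface. World frame = base frame: x ahead of the robot, y to its left, z up, the work surface at z = 0. Lengths are in m, angles in rad, forces in N, time in s.
With the tool pointing down it reaches from about 0.35 to 0.9 m from the base axis. Payload 8.1 kg.
Tool frame: the origin (TCP) lies at the very end of the fingers, on their centre line; the grasp point (between the pads) lies 19 mm behind it; z points along the fingers, y is the line along which they close (so a half turn about z gives the same grasp; the last joint's range is limited). The gripper opens to 92 mm and grips with 3 to 60 N. Pads are 19 mm wide; open, the fingers measure 130 mm over their backs; the gripper's body (75 mm by 190 mm) begins 47 mm behind the grasp point.
Start: joints at [1.175, 0.434, 0.025, 1.573, -0.012, 1.134, -0.075], TCP at [0.18, -0.598, 0.227] pointing down, gripper open.
Joint ranges: [-2.62, 2.62], [-0.44, 2.09], [-1.27, 1.32], [0.08, 2.57], [-1.32, 4.46], [0.12, 2], [-2.74, 2.74]. Speed limits (rad/s): [2.22, 2.22, 3.01, 3.01, 3.14, 3.14, 3.14].

INTERFACE

Orientations are given as a rotation vector (axis times angle).
In Python, from bench import r gives the robot as it stands.
- The arm moves only by the shell command python3 -m handwheel 'ROWS'. ROWS is JSON, a list of rows, each an object of numbers: "dx", "dy", "dz": the shift along the world's x, y, z as a fraction of full scale; "wx", "wy", "wz": the turn, a rotation vector about the world's x, y, z as a fraction of full scale; "claw": the closure, from 0 (fully open) to 1 (shut). A call has 1 to 8 rows; each row is the pose to reach, as a shift and turn from the pose commanded when the call began; what a row does not reach only later rows make up. Full scale, the value 1, is 120 mm for a shift and pi/2 rad for a turn. A row lasts 1/10 s, in which the tool goes at most 50 mm and 8.59 degrees, less where a joint would pass 70% of its speed; a pose out of reach is approached as far as the arm can. A call with a number of a shift or a turn outside -1 to 1 is refused whole. A call with a gripper value outside its range is refused whole. The fingers move at their own pace and stop on an object; the grip force is fixed at half the most. Time passes only in rows, so rows that repeat a pose let the fingers close. It gives the time, the measured TCP pose, the force, the opening and the grip force at its end, in the units of the state.
- r.observe(): the state, without advancing time (a new reading comes with each control period).
- r.grab_frame(name): name is "scene" or "top" or "wrist"; returns the picture (480x640x3 uint8, red, green, blue); there is no depth.
- r.calibration(name): a dict with "fx", "fy", "cx", "cy" (pixels), "rvec" (rotation vector, rad) and "tvec" (3), from world to camera coordinates, as OpenCV has them. Camera axes: x right, y down, z forward; pixel columns grow to the right and rows downward; lengths in m; the calibration is good to about 2 mm. A picture is of the moment at which its call begins: read the wrist's pose just before it. calibration takes no time and is no camera call; for the wrist camera it gives the pose at the moment of the call.
- r.finish_job(): hands the job in; it is judged then, once.
The state is a dict: "time": time; "joint_pos": joint angles; "qd": joint speeds; "tau": joint torques, N m; "eef_pos": TCP position; "tcp_rot": TCP orientation; "force": force on the tool from outside, world axes, zero at the start; "torque": the same for the moment, N m; "gripper_width": finger opening in m; "finger_force": force on a finger pad.
Only numpy, scipy, OpenCV 4.12 (cv2) and the standard library are available. Lean on these libraries where they do the work, as an engineer would, in place of code of your own. Each camera call takes 0.05 s, during which the arm holds its last target. There are 200 camera calls.

## Working session

There is one attempt and no reset: what is moved stays moved. The work goes in short steps, Python scripts to look and compute and a shell command to move; the robot and the scene stay as the last step left them, time stands still between calls to the robot, and variables do not carry over. Pictures are saved under pics/ and viewed, at most 14 in all, crops included, and the job is handed in when it is done.

```bash
ls; mkdir -p pics; python3 - <<'E'
from bench import r
import cv2
s=r.observe();print(s)
for n in("scene","top"):
    c=r.calibration(n);print(n,c)
    cv2.imwrite(f"pics/{n}0.png",r.grab_frame(n)[:,:,::-1])
E
```

```text
pics
{'time': 0.0, 'joint_pos': array([ 1.17540724,  0.43517964,  0.02493764,  1.57411653, -0.01158771,
        1.13398019, -0.07511658]), 'qd': array([ 1.75274624e-04,  1.75675598e-03, -9.83259636e-04,  1.15488492e-03,
       -2.44457206e-04,  4.10819940e-04, -5.17128955e-05]), 'tau': array([ 5.03449410e-04, -6.67849016e+01,  9.84944478e-01, -3.14458215e+01,
       -6.05343212e-02,  4.28984861e-02,  1.79695767e-04]), 'eef_pos': array([ 0.1802014 , -0.59791961,  0.22596397]), 'tcp_rot': array([-3.10651876e+00, -4.57976028e-01,  5.61567070e-04]), 'force': array([ 0.38359412, -0.47742082, -0.58506595]), 'torque': array([ 0.00979597, -0.03931615, -0.05612366]), 'finger_force': 0.0, 'gripper_width': 0.09189081568473118}
scene {'fx': 569.9060842446448, 'fy': 569.9060842446448, 'cx': 327.2739170400371, 'cy': 251.28507626914285, 'rvec': array([ 1.38815637,  2.2529822 , -0.81698639]), 'tvec': array([ 0.26364518, -0.31256754,  1.90125274])}
top {'fx': 532.7977893041916, 'fy': 532.7977893041916, 'cx': 320.75593706288464, 'cy': 240.00635924760942, 'rvec': array([ 2.09680899, -2.14102495,  0.21461936]), 'tvec': array([0.01196599, 0.59697234, 1.14938315])}
```

View pics/scene0.png

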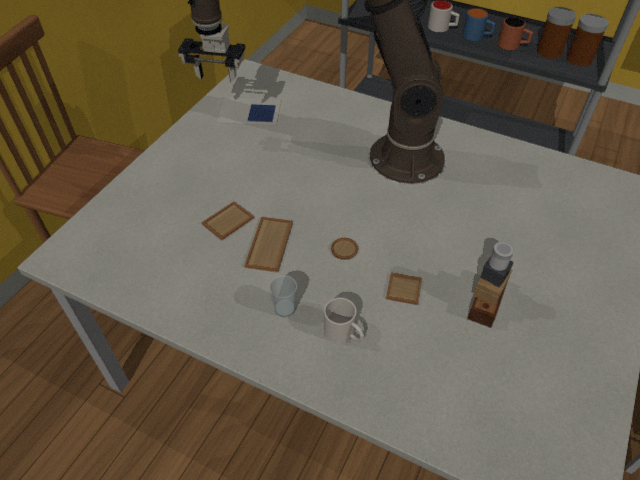

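View pics/top0.png

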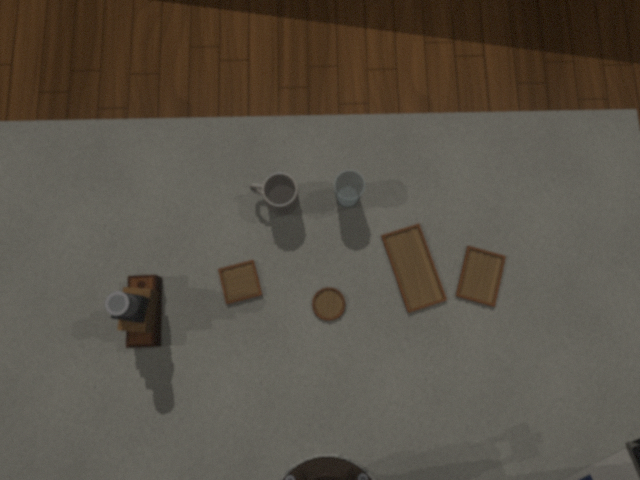

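The scene view shows the stack at right (about 490,285), with the trays, mug and glass in the middle. In the top view the trays are square (241,282), round (329,305), long (413,268) and oblong (481,277), and the stack is at about (140,310) with its tin lid at (125,304).

```bash
cat > h.py <<'E'
import numpy as np,cv2
from bench import r
from scipy.spatial.transform import Rotation as R
def cast(c,uv,z):
    K=np.array([[c['fx'],0,c['cx']],[0,c['fy'],c['cy']],[0,0,1]])
    Rm=cv2.Rodrigues(np.array(c['rvec']))[0]; o=-Rm.T@np.array(c['tvec'])
    uv=np.atleast_2d(np.float64(uv)); d=(np.c_[uv,np.ones(len(uv))]@np.linalg.inv(K).T)@Rm
    return (o+d*((z-o[2])/d[:,2])[:,None])[:,:2]
def rect(c,cnt,z):
    p=cast(c,cnt.reshape(-1,2),z)
    (x,y),(w,h),a=cv2.minAreaRect(np.float32(p*1000))
    if h>w: w,h,a=h,w,a+90
    return np.round([x,y,w,h],1),round((a+90)%180-90,1)   # mm, angle of long side from world x
def yaw():  # closing-line (tool y) angle in world, deg mod 180
    v=R.from_rotvec(r.observe()['tcp_rot']).as_matrix()[:,1]
    return (np.degrees(np.arctan2(v[1],v[0]))+90)%180-90
E
python3 - <<'E'
from h import *
c=r.calibration("top");im=cv2.imread("pics/top0.png")
hsv=cv2.cvtColor(im,cv2.COLOR_BGR2HSV)
m=((hsv[...,1]>75)&(hsv[...,0]<25)).astype(np.uint8)*255; m[:130]=0;m[400:]=0
for k in cv2.findContours(m,cv2.RETR_EXTERNAL,cv2.CHAIN_APPROX_NONE)[0]:
    if cv2.contourArea(k)>200: print(cv2.boundingRect(k),*rect(c,k,.009))
print('yaw',yaw(), 'lid',cast(c,[125,304],.214))
cv2.imwrite("pics/c0.png",cv2.resize(im[255:415,70:190],None,fx=5,fy=5,interpolation=cv2.INTER_CUBIC)[:600])
print(cast(c,[[281,190],[348,188]],.05))
E
```

```text
(312, 288, 33, 33) [456.4 -14.4  74.   73.6] 88.8
(118, 275, 44, 72) [450.4 419.8 163.   97.1] 1.0
(218, 260, 44, 44) [512.6 190.2  86.9  86.9] 13.1
(456, 246, 50, 61) [ 514.8 -372.   125.5   93.8] -17.3
(382, 224, 65, 89) [ 538.1 -216.1  192.6   97.8] 16.3
yaw -73.22594044247089 lid [[0.44825515 0.37977733]]
[[ 0.71967952  0.08955888]
 [ 0.72132552 -0.06667849]]
```

View pics/c0.png

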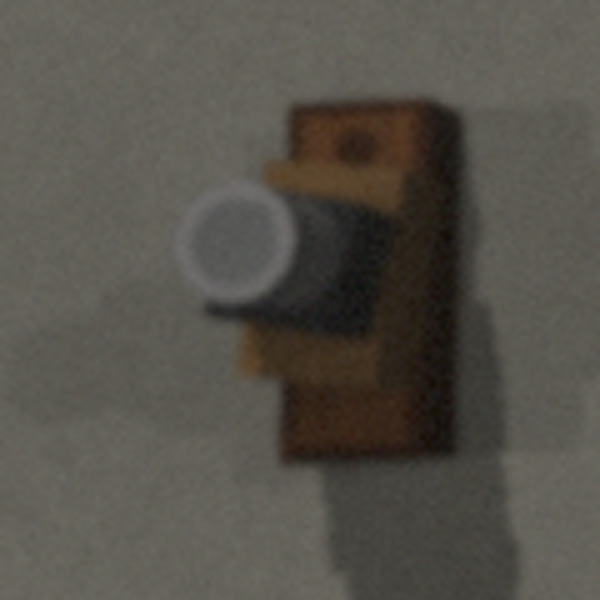

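The crop shows the round lid at about (236,243), the dark square tin below it, the card box and the domino box (long side near world x). I'm moving over the stack, turning the fingers so they close along y.

```bash
python3 -m handwheel '[{"dx":1,"dz":0.9},{"dx":1,"dz":0.9},{"dx":1,"dz":0.9},{"dx":1,"dz":0.9},{"dx":1,"dz":0.9}]'
python3 -m handwheel '[{"dx":1,"dy":1},{"dx":1,"dy":1},{"dx":1,"dy":1},{"dx":1,"dy":1},{"dx":1,"dy":1}]'
python3 -m handwheel '[{"dy":1,"wz":0.26},{"dy":1,"wz":0.26},{"dy":1,"wz":0.26},{"dy":1,"wz":0.26},{"dy":1,"wz":0.26}]'
python3 -m handwheel '[{"dy":1,"wz":0.26},{"dy":1,"wz":0.26},{"dy":1,"wz":0.26},{"dy":1,"wz":0.26},{"dy":1,"wz":0.26}]'
python3 -c "from h import *;print(yaw(),r.observe()['joint_pos'])"
```

```text
-73.22594044247089 [ 1.17536922  0.43514506  0.02497224  1.5739819  -0.01156834  1.1339631
 -0.07510992]invalid input at $[0]: expected keys dx, dy, dz, wx, wy, wz, claw
invalid input at $[0]: expected keys dx, dy, dz, wx, wy, wz, claw
invalid input at $[0]: expected keys dx, dy, dz, wx, wy, wz, claw
invalid input at $[0]: expected keys dx, dy, dz, wx, wy, wz, claw
```

```bash
python3 -m handwheel '[{"dx":1,"dy":0,"dz":0.9,"wx":0,"wy":0,"wz":0,"claw":0},{"dx":1,"dy":0,"dz":0.9,"wx":0,"wy":0,"wz":0,"claw":0},{"dx":1,"dy":0,"dz":0.9,"wx":0,"wy":0,"wz":0,"claw":0},{"dx":1,"dy":0,"dz":0.9,"wx":0,"wy":0,"wz":0,"claw":0},{"dx":1,"dy":0,"dz":0.9,"wx":0,"wy":0,"wz":0,"claw":0}]'
python3 -m handwheel '[{"dx":1,"dy":1,"dz":0,"wx":0,"wy":0,"wz":0.2,"claw":0},{"dx":1,"dy":1,"dz":0,"wx":0,"wy":0,"wz":0.2,"claw":0},{"dx":1,"dy":1,"dz":0,"wx":0,"wy":0,"wz":0.2,"claw":0},{"dx":1,"dy":1,"dz":0,"wx":0,"wy":0,"wz":0.2,"claw":0},{"dx":1,"dy":1,"dz":0,"wx":0,"wy":0,"wz":0.2,"claw":0}]'
python3 -c "from h import *;print(yaw(),r.observe()['joint_pos'])"
```

```text
time: 0.6
eef_pos: [0.3028, -0.5982, 0.3354]
tcp_rot: [3.106, 0.463, 0.002]
force: [-1.1, -0.0, -0.4]
gripper_width: 0.0917
finger_force: 0.0
time: 1.1
eef_pos: [0.4216, -0.4753, 0.3331]
tcp_rot: [-2.993, -0.945, 0.0]
force: [-0.7, 0.2, -0.8]
gripper_width: 0.0918
finger_force: 0.0
-54.96755739610971 [ 0.82761493  0.39976263 -0.09980759  1.36488131  0.03810581  1.38159469
 -0.23100926]
```

```bash

python3 -m handwheel '[{"dx":0,"dy":0.5,"dz":0,"wx":0,"wy":0,"wz":0.12,"claw":0},{"dx":0,"dy":1,"dz":0,"wx":0,"wy":0,"wz":0.23,"claw":0},{"dx":0,"dy":1,"dz":0,"wx":0,"wy":0,"wz":0.23,"claw":0},{"dx":0,"dy":1,"dz":0,"wx":0,"wy":0,"wz":0.23,"claw":0}]' >/dev/null
python3 -m handwheel '[{"dx":0,"dy":0.5,"dz":0,"wx":0,"wy":0,"wz":0.12,"claw":0},{"dx":0,"dy":1,"dz":0,"wx":0,"wy":0,"wz":0.23,"claw":0},{"dx":0,"dy":1,"dz":0,"wx":0,"wy":0,"wz":0.23,"claw":0},{"dx":0,"dy":1,"dz":0,"wx":0,"wy":0,"wz":0.23,"claw":0}]' >/dev/null
python3 -m handwheel '[{"dx":0,"dy":0.5,"dz":0,"wx":0,"wy":0,"wz":0.12,"claw":0},{"dx":0,"dy":1,"dz":0,"wx":0,"wy":0,"wz":0.23,"claw":0},{"dx":0,"dy":1,"dz":0,"wx":0,"wy":0,"wz":0.23,"claw":0},{"dx":0,"dy":1,"dz":0,"wx":0,"wy":0,"wz":0.23,"claw":0}]' >/dev/null
python3 -m handwheel '[{"dx":0,"dy":0.5,"dz":0,"wx":0,"wy":0,"wz":0.12,"claw":0},{"dx":0,"dy":1,"dz":0,"wx":0,"wy":0,"wz":0.23,"claw":0},{"dx":0,"dy":1,"dz":0,"wx":0,"wy":0,"wz":0.23,"claw":0},{"dx":0,"dy":1,"dz":0,"wx":0,"wy":0,"wz":0.23,"claw":0}]'
python3 -m handwheel '[{"dx":0,"dy":0.5,"dz":0,"wx":0,"wy":0,"wz":0.12,"claw":0},{"dx":0,"dy":1,"dz":0,"wx":0,"wy":0,"wz":0.23,"claw":0},{"dx":0,"dy":1,"dz":0,"wx":0,"wy":0,"wz":0.23,"claw":0},{"dx":0,"dy":1,"dz":0,"wx":0,"wy":0,"wz":0.23,"claw":0}]' >/dev/null
python3 -m handwheel '[{"dx":0,"dy":0.5,"dz":0,"wx":0,"wy":0,"wz":0.12,"claw":0},{"dx":0,"dy":1,"dz":0,"wx":0,"wy":0,"wz":0.23,"claw":0},{"dx":0,"dy":1,"dz":0,"wx":0,"wy":0,"wz":0.23,"claw":0},{"dx":0,"dy":1,"dz":0,"wx":0,"wy":0,"wz":0.23,"claw":0},{"dx":0,"dy":1,"dz":0,"wx":0,"wy":0,"wz":0.23,"claw":0}]'
python3 - <<'E'
from h import *
print(yaw(),r.observe()['joint_pos'])
c=r.calibration("wrist");im=r.grab_frame("wrist")[:,:,::-1].copy();cv2.imwrite("pics/w1.png",im)
np.save("w1.npy",c,allow_pickle=True)
Rm=cv2.Rodrigues(np.array(c['rvec']))[0];print('cam',-Rm.T@c['tvec'],Rm[2])
ct=r.calibration("top");print('lid',cast(ct,[117.2,303.6],.214))
# centre line of view
for z in (.214,.106): print(cast(c,[[320,240]],z))
E
```

```text
time: 2.7
eef_pos: [0.421, 0.002, 0.3347]
tcp_rot: [1.627, 2.687, 0.001]
force: [0.1, -0.3, 0.2]
gripper_width: 0.0919
finger_force: 0.0
time: 3.6
eef_pos: [0.422, 0.2388, 0.334]
tcp_rot: [-0.583, -3.086, 0.003]
force: [0.3, -1.3, 0.1]
gripper_width: 0.0917
finger_force: 0.0
68.60498063004397 [ 0.08750479  0.2318699  -0.86183422  1.67633221  0.1817086   1.31850616
  0.39034922]
cam [0.35925396 0.26323156 0.49197405] [ 0.23217361 -0.09273535 -0.96824355]
lid [[0.44933661 0.39481794]]
[[0.42884395 0.2331325 ]]
[[0.45588143 0.22143825]]
```

View pics/w1.png

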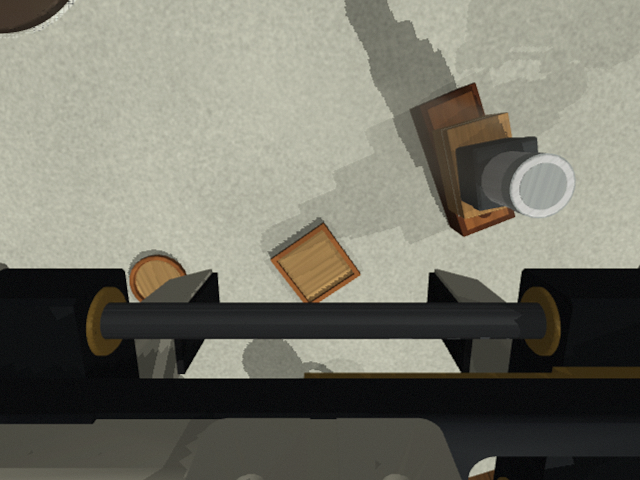

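The wrist view shows the stack at upper right with the lid centre at about (542,186), the square tray at (315,262), and the fingers across the lower half. I'll cast the lid from both cameras.

```bash
python3 - <<'E'
from h import *
c=np.load("w1.npy",allow_pickle=True).item();im=cv2.imread("pics/w1.png");ct=r.calibration("top")
g=cv2.cvtColor(im,cv2.COLOR_BGR2GRAY);hsv=cv2.cvtColor(im,cv2.COLOR_BGR2HSV)
m=((hsv[...,1]<25)&(g>130)).astype(np.uint8)*255
roi=np.zeros_like(m);roi[145:225,500:585]=255
cs=cv2.findContours(m&roi,cv2.RETR_EXTERNAL,cv2.CHAIN_APPROX_NONE)[0];k=max(cs,key=cv2.contourArea)
print(cv2.boundingRect(k));p=cast(c,k.reshape(-1,2),.214);print('lid wrist',cv2.minEnclosingCircle(np.float32(p)*1000),p.mean(0))
m=((hsv[...,1]>80)&(hsv[...,0]<25)).astype(np.uint8)*255
roi[:]=0;roi[210:315,262:368]=255
k=max(cv2.findContours(m&roi,cv2.RETR_EXTERNAL,cv2.CHAIN_APPROX_NONE)[0],key=cv2.contourArea);print('sq',rect(c,k,.009))
t=cv2.imread("pics/top0.png");tg=cv2.cvtColor(t,cv2.COLOR_BGR2GRAY)
mt=(tg>95).astype(np.uint8)*255;ro=np.zeros_like(mt);ro[285:322,100:138]=255
k=max(cv2.findContours(mt&ro,cv2.RETR_EXTERNAL,cv2.CHAIN_APPROX_NONE)[0],key=cv2.contourArea)
print(cv2.boundingRect(k),'lid top',cv2.minEnclosingCircle(np.float32(cast(ct,k.reshape(-1,2),.214))*1000))
E
```

```text
(500, 145, 85, 80)
lid wrist ((455.24853515625, 399.1073303222656), 39.0750617980957) [0.45374195 0.40010172]
sq (array([512.2, 191.7,  87.6,  87.4]), 13.8)
(100, 285, 28, 30) lid top ((460.8710021972656, 405.8356018066406), 34.89802551269531)
```

```bash

python3 -m handwheel '[{"dx":0.3,"dy":0.5,"dz":0,"wx":0,"wy":0,"wz":0.1,"claw":0},{"dx":0.6,"dy":1,"dz":0,"wx":0,"wy":0,"wz":0.2,"claw":0},{"dx":0.6,"dy":1,"dz":0,"wx":0,"wy":0,"wz":0.23,"claw":0},{"dx":0.6,"dy":1,"dz":0,"wx":0,"wy":0,"wz":0.23,"claw":0},{"dx":0.6,"dy":1,"dz":0,"wx":0,"wy":0,"wz":0.23,"claw":0},{"dx":0.6,"dy":1,"dz":0,"wx":0,"wy":0,"wz":0.23,"claw":0}]'
python3 - <<'E'
from h import *
print(yaw(),r.observe()['joint_pos'])
c=r.calibration("wrist");im=r.grab_frame("wrist")[:,:,::-1].copy();cv2.imwrite("pics/w2.png",im)
np.save("w2.npy",c,allow_pickle=True)
c1=np.load("w1.npy",allow_pickle=True).item();print(cast(c1,[542,185.5],.214))
E
```

```text
time: 4.25
eef_pos: [0.493, 0.3594, 0.3348]
tcp_rot: [0.015, 3.141, -0.002]
force: [-0.1, 0.4, 0.9]
gripper_width: 0.0919
finger_force: 0.0
89.45617980002743 [-0.15242816  0.48680482 -0.89472689  1.38626686  0.37796542  1.44589662
  0.52529275]
[[0.44940044 0.39707397]]
```

View pics/w2.png

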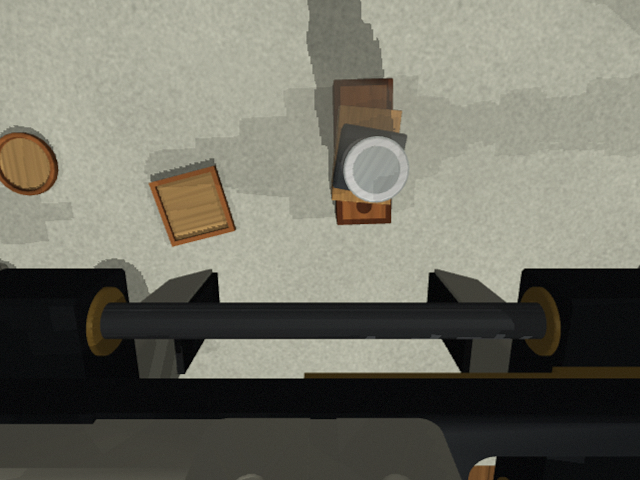

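The lid is at (375,169), with the dark square tin, card box and domino box edges visible around it.

```bash
python3 - <<'E'
from h import *
c=np.load("w2.npy",allow_pickle=True).item()
im=cv2.imread("pics/w2.png");g=cv2.medianBlur(cv2.cvtColor(im,cv2.COLOR_BGR2GRAY)[120:215,330:420],5)
h=cv2.HoughCircles(g,cv2.HOUGH_GRADIENT,1,50,param1=100,param2=15,minRadius=27,maxRadius=38);print(h)
print(cast(c,[375.5,169.5],.214))
if h is not None: print(cast(c,h[0,:,:2]+[330,120],.214))
# square tray, round tray
hsv=cv2.cvtColor(im,cv2.COLOR_BGR2HSV);m=((hsv[...,1]>80)&(hsv[...,0]<25)).astype(np.uint8)*255
for x0,x1 in((0,62),(145,240)):
    ro=np.zeros_like(m);ro[120:250,x0:x1]=255
    k=max(cv2.findContours(m&ro,cv2.RETR_EXTERNAL,cv2.CHAIN_APPROX_NONE)[0],key=cv2.contourArea);print(rect(c,k,.009))
E
```

```text
[[[47.5 50.5 34.1]]]
[[0.4497644  0.39702997]]
[[0.45048797 0.39847936]]
(array([457.8,  -5.9,  77. ,  69.6]), -12.5)
(array([512. , 192.6,  88.5,  86.3]), -76.1)
```

```bash

python3 -m handwheel '[{"dx":-0.36,"dy":0.31,"dz":0,"wx":0,"wy":0,"wz":0,"claw":0},{"dx":-0.36,"dy":0.31,"dz":-0.2,"wx":0,"wy":0,"wz":0,"claw":0},{"dx":-0.36,"dy":0.31,"dz":-0.4,"wx":0,"wy":0,"wz":0,"claw":0},{"dx":-0.36,"dy":0.31,"dz":-0.6,"wx":0,"wy":0,"wz":0,"claw":0},{"dx":-0.36,"dy":0.31,"dz":-0.8,"wx":0,"wy":0,"wz":0,"claw":0},{"dx":-0.36,"dy":0.31,"dz":-1,"wx":0,"wy":0,"wz":0,"claw":0},{"dx":-0.36,"dy":0.31,"dz":-1,"wx":0,"wy":0,"wz":0,"claw":0}]'
python3 -m handwheel '[{"dx":0,"dy":0,"dz":-0.2,"wx":0,"wy":0,"wz":0,"claw":0},{"dx":0,"dy":0,"dz":-0.34,"wx":0,"wy":0,"wz":0,"claw":0},{"dx":0,"dy":0,"dz":-0.34,"wx":0,"wy":0,"wz":0,"claw":0},{"dx":0,"dy":0,"dz":-0.34,"wx":0,"wy":0,"wz":0,"claw":0.2}]'
python3 -m handwheel '[{"dx":0,"dy":0,"dz":0,"wx":0,"wy":0,"wz":0,"claw":0.4},{"dx":0,"dy":0,"dz":0,"wx":0,"wy":0,"wz":0,"claw":0.45},{"dx":0,"dy":0,"dz":0,"wx":0,"wy":0,"wz":0,"claw":0.5},{"dx":0,"dy":0,"dz":0,"wx":0,"wy":0,"wz":0,"claw":0.55},{"dx":0,"dy":0,"dz":0,"wx":0,"wy":0,"wz":0,"claw":0.6},{"dx":0,"dy":0,"dz":0,"wx":0,"wy":0,"wz":0,"claw":1},{"dx":0,"dy":0,"dz":0,"wx":0,"wy":0,"wz":0,"claw":1},{"dx":0,"dy":0,"dz":0,"wx":0,"wy":0,"wz":0,"claw":1}]'
```

```text
time: 5.0
eef_pos: [0.449, 0.3955, 0.2125]
tcp_rot: [-0.012, -3.14, 0.007]
force: [-0.3, 0.2, 0.5]
gripper_width: 0.092
finger_force: 0.0
time: 5.4
eef_pos: [0.4497, 0.3987, 0.1755]
tcp_rot: [0.01, 3.14, 0.001]
force: [0.1, -0.2, 0.9]
gripper_width: 0.0875
finger_force: 0.0
time: 6.2
eef_pos: [0.4492, 0.3988, 0.174]
tcp_rot: [0.009, 3.142, -0.0]
force: [-1.2, -1.5, 1.4]
gripper_width: 0.0453
finger_force: 30.0
```

```bash

python3 -m handwheel '[{"dx":0,"dy":0,"dz":0.15,"wx":0,"wy":0,"wz":0,"claw":1},{"dx":0,"dy":0,"dz":0.4,"wx":0,"wy":0,"wz":0,"claw":1},{"dx":0,"dy":0,"dz":0.7,"wx":0,"wy":0,"wz":0,"claw":1},{"dx":0,"dy":-0.3,"dz":0.8,"wx":0,"wy":0,"wz":0,"claw":1},{"dx":0,"dy":-0.6,"dz":0.8,"wx":0,"wy":0,"wz":0,"claw":1},{"dx":0,"dy":-1,"dz":0.8,"wx":0,"wy":0,"wz":0,"claw":1}]'
python3 -m handwheel '[{"dx":0,"dy":-0.35,"dz":0,"wx":0,"wy":0,"wz":0,"claw":1},{"dx":0,"dy":-0.7,"dz":0,"wx":0,"wy":0,"wz":0,"claw":1},{"dx":0,"dy":-1,"dz":0,"wx":0,"wy":0,"wz":0,"claw":1}]'
python3 -m handwheel '[{"dx":0,"dy":-0.35,"dz":0,"wx":0,"wy":0,"wz":0,"claw":1},{"dx":0,"dy":-0.7,"dz":0,"wx":0,"wy":0,"wz":0,"claw":1},{"dx":0.06,"dy":-1,"dz":0,"wx":0,"wy":0,"wz":0,"claw":1}]'
python3 -m handwheel '[{"dx":0,"dy":-0.25,"dz":0,"wx":0,"wy":0,"wz":0,"claw":1},{"dx":0,"dy":-0.44,"dz":-0.2,"wx":0,"wy":0,"wz":0,"claw":1},{"dx":0,"dy":-0.44,"dz":-0.5,"wx":0,"wy":0,"wz":0,"claw":1},{"dx":0,"dy":-0.44,"dz":-0.8,"wx":0,"wy":0,"wz":0,"claw":1},{"dx":0,"dy":-0.44,"dz":-1,"wx":0,"wy":0,"wz":0,"claw":1},{"dx":0,"dy":-0.44,"dz":-1,"wx":0,"wy":0,"wz":0,"claw":1}]'
python3 - <<'E'
from h import *
for n in("scene","top"): cv2.imwrite(f"pics/{n}1.png",r.grab_frame(n)[:,:,::-1])
E
```

```text
time: 6.8
eef_pos: [0.4487, 0.2792, 0.2702]
tcp_rot: [0.005, 3.141, 0.003]
force: [0.9, -0.7, -1.2]
gripper_width: 0.0458
finger_force: 30.0
time: 7.1
eef_pos: [0.4489, 0.1565, 0.2697]
tcp_rot: [-0.01, -3.141, 0.001]
force: [0.6, 0.1, -1.4]
gripper_width: 0.0456
finger_force: 30.0
time: 7.4
eef_pos: [0.4555, 0.0366, 0.2699]
tcp_rot: [-0.01, -3.141, 0.002]
force: [-0.1, 0.0, -1.4]
gripper_width: 0.0454
finger_force: 30.0
time: 8.0
eef_pos: [0.4541, -0.0143, 0.1473]
tcp_rot: [-0.008, -3.136, -0.001]
force: [-0.3, 0.4, -0.7]
gripper_width: 0.0455
finger_force: 30.0
```

View pics/scene1.png

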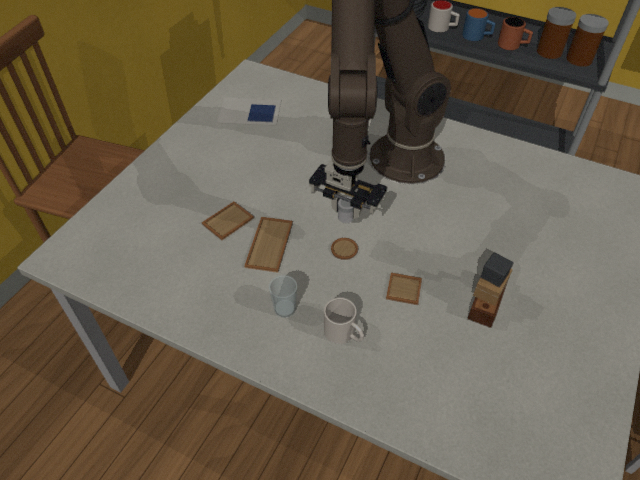

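The tin (345,210) is held above its tray (345,248), and the rest of the stack still stands at (490,290). Lowering now.

```bash

python3 -m handwheel '[{"dx":0.02,"dy":0,"dz":-0.3,"wx":0,"wy":0,"wz":0,"claw":1},{"dx":0.02,"dy":0,"dz":-0.6,"wx":0,"wy":0,"wz":0,"claw":1},{"dx":0.02,"dy":0,"dz":-0.8,"wx":0,"wy":0,"wz":0,"claw":1},{"dx":0.02,"dy":0,"dz":-0.9,"wx":0,"wy":0,"wz":0,"claw":1},{"dx":0.02,"dy":0,"dz":-0.96,"wx":0,"wy":0,"wz":0,"claw":1},{"dx":0.02,"dy":0,"dz":-1,"wx":0,"wy":0,"wz":0,"claw":1},{"dx":0.02,"dy":0,"dz":-1,"wx":0,"wy":0,"wz":0,"claw":1},{"dx":0.02,"dy":0,"dz":-1,"wx":0,"wy":0,"wz":0,"claw":1}]'
python3 -m handwheel '[{"dx":0,"dy":0,"dz":-0.02,"wx":0,"wy":0,"wz":0,"claw":1},{"dx":0,"dy":0,"dz":-0.04,"wx":0,"wy":0,"wz":0,"claw":1},{"dx":0,"dy":0,"dz":-0.05,"wx":0,"wy":0,"wz":0,"claw":1},{"dx":0,"dy":0,"dz":-0.05,"wx":0,"wy":0,"wz":0,"claw":1},{"dx":0,"dy":0,"dz":-0.05,"wx":0,"wy":0,"wz":0,"claw":1}]'
```

```text
time: 8.9
eef_pos: [0.4595, -0.014, 0.0308]
tcp_rot: [0.009, 3.14, -0.0]
force: [-0.3, -0.2, -1.2]
gripper_width: 0.0454
finger_force: 30.0
time: 9.4
eef_pos: [0.4588, -0.014, 0.0239]
tcp_rot: [-0.009, -3.141, -0.0]
force: [0.8, 1.3, -1.5]
gripper_width: 0.0458
finger_force: 30.0
```

```bash

python3 -m handwheel '[{"dx":0,"dy":0,"dz":-0.01,"wx":0,"wy":0,"wz":0,"claw":1},{"dx":0,"dy":0,"dz":-0.02,"wx":0,"wy":0,"wz":0,"claw":1},{"dx":0,"dy":0,"dz":-0.02,"wx":0,"wy":0,"wz":0,"claw":1},{"dx":0,"dy":0,"dz":-0.02,"wx":0,"wy":0,"wz":0,"claw":1}]'
python3 -m handwheel '[{"dx":0,"dy":0,"dz":-0.01,"wx":0,"wy":0,"wz":0,"claw":1},{"dx":0,"dy":0,"dz":-0.01,"wx":0,"wy":0,"wz":0,"claw":1},{"dx":0,"dy":0,"dz":-0.01,"wx":0,"wy":0,"wz":0,"claw":1}]'
```

```text
time: 9.8
eef_pos: [0.4587, -0.014, 0.0215]
tcp_rot: [-0.009, -3.141, -0.0]
force: [0.0, 1.4, -1.2]
gripper_width: 0.0453
finger_force: 30.0
time: 10.1
eef_pos: [0.4588, -0.014, 0.0203]
tcp_rot: [-0.009, -3.142, -0.0]
force: [-0.2, -0.8, -1.2]
gripper_width: 0.0455
finger_force: 30.0
```

```bash

python3 -m handwheel '[{"dx":0,"dy":0,"dz":-0.01,"wx":0,"wy":0,"wz":0,"claw":1},{"dx":0,"dy":0,"dz":-0.01,"wx":0,"wy":0,"wz":0,"claw":1},{"dx":0,"dy":0,"dz":-0.01,"wx":0,"wy":0,"wz":0,"claw":1}]'
python3 -m handwheel '[{"dx":0,"dy":0,"dz":-0.01,"wx":0,"wy":0,"wz":0,"claw":1},{"dx":0,"dy":0,"dz":-0.01,"wx":0,"wy":0,"wz":0,"claw":1},{"dx":0,"dy":0,"dz":-0.01,"wx":0,"wy":0,"wz":0,"claw":1}]'
```

```text
time: 10.4
eef_pos: [0.4589, -0.014, 0.0199]
tcp_rot: [0.009, 3.141, -0.001]
force: [-4.2, -0.2, 14.1]
gripper_width: 0.0457
finger_force: 30.0
time: 10.7
eef_pos: [0.459, -0.0141, 0.0196]
tcp_rot: [0.009, 3.14, -0.003]
force: [-8.2, -2.1, 32.7]
gripper_width: 0.0456
finger_force: 30.0
```

```bash

python3 -m handwheel '[{"dx":0,"dy":0,"dz":0.015,"wx":0,"wy":0,"wz":0,"claw":1},{"dx":0,"dy":0,"dz":0.015,"wx":0,"wy":0,"wz":0,"claw":0.4},{"dx":0,"dy":0,"dz":0.015,"wx":0,"wy":0,"wz":0,"claw":0.2},{"dx":0,"dy":0,"dz":0.015,"wx":0,"wy":0,"wz":0,"claw":0},{"dx":0,"dy":0,"dz":0.015,"wx":0,"wy":0,"wz":0,"claw":0},{"dx":0,"dy":0,"dz":0.015,"wx":0,"wy":0,"wz":0,"claw":0},{"dx":0,"dy":0,"dz":0.015,"wx":0,"wy":0,"wz":0,"claw":0}]'
python3 -m handwheel '[{"dx":0,"dy":0,"dz":0.3,"wx":0,"wy":0,"wz":0,"claw":0},{"dx":0,"dy":0,"dz":0.7,"wx":0,"wy":0,"wz":0,"claw":0},{"dx":0,"dy":0,"dz":1,"wx":0,"wy":0,"wz":0,"claw":0}]'
python3 -m handwheel '[{"dx":0,"dy":0.1,"dz":0.4,"wx":0,"wy":0,"wz":0,"claw":0},{"dx":0,"dy":0.5,"dz":0.7,"wx":0,"wy":0,"wz":0,"claw":0},{"dx":0,"dy":1,"dz":1,"wx":0,"wy":0,"wz":0,"claw":0}]' >/dev/null
python3 -m handwheel '[{"dx":0,"dy":0.3,"dz":0.3,"wx":0,"wy":0,"wz":0,"claw":0},{"dx":0.1,"dy":0.7,"dz":0.55,"wx":0,"wy":0,"wz":0,"claw":0},{"dx":0.3,"dy":1,"dz":0.55,"wx":0,"wy":0,"wz":0,"claw":0}]' >/dev/null
python3 -m handwheel '[{"dx":0,"dy":0.3,"dz":0,"wx":0,"wy":0,"wz":0,"claw":0},{"dx":0.1,"dy":0.7,"dz":0,"wx":0,"wy":0,"wz":0,"claw":0},{"dx":0.2,"dy":1,"dz":0,"wx":0,"wy":0,"wz":0,"claw":0},{"dx":0.2,"dy":1,"dz":0,"wx":0,"wy":0,"wz":0,"claw":0},{"dx":0.2,"dy":1,"dz":0,"wx":0,"wy":0,"wz":0,"claw":0}]'
python3 - <<'E'
from h import *
print(yaw())
c=r.calibration("wrist");im=r.grab_frame("wrist")[:,:,::-1].copy();cv2.imwrite("pics/w3.png",im)
np.save("w3.npy",c,allow_pickle=True)
cv2.imwrite("pics/w3c.png",np.vstack([im[:260], cv2.resize(im[50:250,250:490],None,fx=1,fy=1)]) if 0 else im[:280])
E
```

```text
time: 11.4
eef_pos: [0.4587, -0.014, 0.0196]
tcp_rot: [-0.009, -3.141, -0.0]
force: [-0.5, -0.1, -0.1]
gripper_width: 0.0886
finger_force: 0.0
time: 11.7
eef_pos: [0.4588, -0.0135, 0.1417]
tcp_rot: [0.008, 3.141, 0.001]
force: [0.9, -1.1, -0.1]
gripper_width: 0.0917
finger_force: 0.0
time: 12.8
eef_pos: [0.5179, 0.3209, 0.3093]
tcp_rot: [-0.006, -3.14, 0.0]
force: [0.8, -0.2, 0.4]
gripper_width: 0.0916
finger_force: 0.0
89.79107769259329
```

View pics/w3c.png

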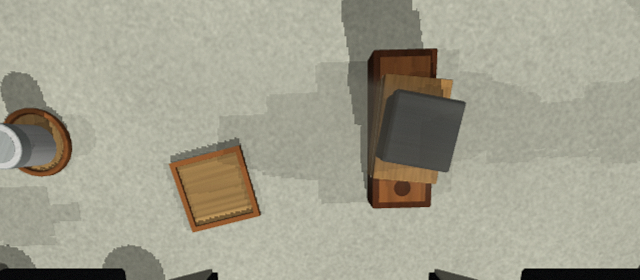

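The view shows the tin standing in the round tray (38,143), the square tray at (215,188) and the square tin's dark top face with corners near (397,90), (465,101), (448,172) and (377,160).

```bash
python3 - <<'E'
from h import *
c=np.load("w3.npy",allow_pickle=True).item();im=cv2.imread("pics/w3.png")
hsv=cv2.cvtColor(im,cv2.COLOR_BGR2HSV)
print(hsv[130,366:472:4].tolist())
for hi,lo in((90,20),(90,55)):
    m=((hsv[...,1]<60)&(hsv[...,2]<hi)&(hsv[...,2]>lo)).astype(np.uint8)*255
    ro=np.zeros_like(m);ro[75:190,360:480]=255;m=cv2.morphologyEx(m&ro,cv2.MORPH_OPEN,np.ones((7,7)))
    k=max(cv2.findContours(m,cv2.RETR_EXTERNAL,cv2.CHAIN_APPROX_NONE)[0],key=cv2.contourArea)
    print(cv2.boundingRect(k),rect(c,k,.158))
m=((hsv[...,1]>80)&(hsv[...,0]<25)).astype(np.uint8)*255
for x0,x1 in((165,265),):
    ro=np.zeros_like(m);ro[120:250,x0:x1]=255
    k=max(cv2.findContours(m&ro,cv2.RETR_EXTERNAL,cv2.CHAIN_APPROX_NONE)[0],key=cv2.contourArea);print('tray',rect(c,k,.009))
print(r.observe()['eef_pos'])
E
```

```text
[[30, 29, 105], [16, 54, 61], [18, 81, 76], [17, 91, 81], [30, 32, 55], [23, 38, 53], [25, 25, 61], [45, 14, 72], [30, 7, 71], [38, 15, 70], [38, 14, 72], [38, 14, 72], [45, 14, 73], [30, 15, 70], [30, 15, 70], [30, 15, 70], [30, 7, 70], [30, 15, 70], [40, 11, 71], [38, 14, 71], [45, 14, 73], [36, 18, 72], [15, 7, 72], [40, 10, 78], [30, 25, 166], [30, 23, 166], [30, 25, 163]]
(377, 90, 87, 81) (array([447.1, 395.4,  59.8,  54.2]), 79.7)
(377, 92, 87, 79) (array([447.7, 395.3,  59.8,  53. ]), 79.8)
tray (array([512.1, 192.3,  87.7,  86.3]), -76.2)
[0.51827792 0.31967905 0.30951478]
```

```bash

python3 -m handwheel '[{"dx":-0.3,"dy":0.3,"dz":0,"wx":0,"wy":0,"wz":-0.06,"claw":0},{"dx":-0.58,"dy":0.65,"dz":0,"wx":0,"wy":0,"wz":-0.11,"claw":0},{"dx":-0.58,"dy":0.65,"dz":-0.3,"wx":0,"wy":0,"wz":-0.11,"claw":0},{"dx":-0.58,"dy":0.65,"dz":-0.6,"wx":0,"wy":0,"wz":-0.11,"claw":0},{"dx":-0.58,"dy":0.65,"dz":-0.8,"wx":0,"wy":0,"wz":-0.11,"claw":0},{"dx":-0.58,"dy":0.65,"dz":-0.8,"wx":0,"wy":0,"wz":-0.11,"claw":0}]'
python3 -c "from h import *;o=r.observe();print(yaw(),(np.array([.4483,.398,.121])-o['eef_pos'])/.12)"
```

```text
time: 13.45
eef_pos: [0.4487, 0.3944, 0.211]
tcp_rot: [-0.283, -3.126, 0.008]
force: [0.2, -0.1, -0.6]
gripper_width: 0.0919
finger_force: 0.0
79.65772027983633 [-0.00323078  0.03014744 -0.74991974]
```

```bash

python3 -m handwheel '[{"dx":0,"dy":0.03,"dz":-0.2,"wx":0,"wy":0,"wz":0,"claw":0},{"dx":0,"dy":0.03,"dz":-0.45,"wx":0,"wy":0,"wz":0,"claw":0},{"dx":0,"dy":0.03,"dz":-0.65,"wx":0,"wy":0,"wz":0,"claw":0},{"dx":0,"dy":0.03,"dz":-0.74,"wx":0,"wy":0,"wz":0,"claw":0},{"dx":0,"dy":0.03,"dz":-0.74,"wx":0,"wy":0,"wz":0,"claw":0.1},{"dx":0,"dy":0.03,"dz":-0.74,"wx":0,"wy":0,"wz":0,"claw":0.25},{"dx":0,"dy":0.03,"dz":-0.74,"wx":0,"wy":0,"wz":0,"claw":0.3},{"dx":0,"dy":0.03,"dz":-0.74,"wx":0,"wy":0,"wz":0,"claw":0.35}]'
python3 -m handwheel '[{"dx":0,"dy":0,"dz":0,"wx":0,"wy":0,"wz":0,"claw":0.38},{"dx":0,"dy":0,"dz":0,"wx":0,"wy":0,"wz":0,"claw":0.42},{"dx":0,"dy":0,"dz":0,"wx":0,"wy":0,"wz":0,"claw":0.46},{"dx":0,"dy":0,"dz":0,"wx":0,"wy":0,"wz":0,"claw":1},{"dx":0,"dy":0,"dz":0,"wx":0,"wy":0,"wz":0,"claw":1},{"dx":0,"dy":0,"dz":0,"wx":0,"wy":0,"wz":0,"claw":1}]'
python3 -c "from h import *;print(yaw())"
```

```text
time: 14.25
eef_pos: [0.4494, 0.4022, 0.1265]
tcp_rot: [0.28, 3.128, 0.002]
force: [-0.3, 0.8, -0.1]
gripper_width: 0.0642
finger_force: 0.0
time: 14.85
eef_pos: [0.449, 0.4012, 0.1253]
tcp_rot: [0.28, 3.129, -0.001]
force: [-1.3, -3.9, 6.0]
gripper_width: 0.0539
finger_force: 30.0
79.75612613071107
```

```bash

python3 -m handwheel '[{"dx":0,"dy":0,"dz":0.1,"wx":0,"wy":0,"wz":0,"claw":1},{"dx":0,"dy":0,"dz":0.3,"wx":0,"wy":0,"wz":0,"claw":1},{"dx":0,"dy":0,"dz":0.5,"wx":0,"wy":0,"wz":0,"claw":1},{"dx":0.1,"dy":-0.3,"dz":0.5,"wx":0,"wy":0,"wz":0.07,"claw":1},{"dx":0.2,"dy":-0.7,"dz":0.5,"wx":0,"wy":0,"wz":0.14,"claw":1},{"dx":0.3,"dy":-1,"dz":0.5,"wx":0,"wy":0,"wz":0.2,"claw":1},{"dx":0.3,"dy":-1,"dz":0.5,"wx":0,"wy":0,"wz":0.2,"claw":1}]'
python3 -m handwheel '[{"dx":0.1,"dy":-0.4,"dz":0,"wx":0,"wy":0,"wz":0.06,"claw":1},{"dx":0.23,"dy":-0.7,"dz":-0.1,"wx":0,"wy":0,"wz":0.06,"claw":1},{"dx":0.23,"dy":-0.74,"dz":-0.4,"wx":0,"wy":0,"wz":0.06,"claw":1},{"dx":0.23,"dy":-0.74,"dz":-0.7,"wx":0,"wy":0,"wz":0.06,"claw":1},{"dx":0.23,"dy":-0.74,"dz":-0.8,"wx":0,"wy":0,"wz":0.06,"claw":1},{"dx":0.23,"dy":-0.74,"dz":-0.8,"wx":0,"wy":0,"wz":0.06,"claw":1}]'
python3 - <<'E'
from h import *
o=r.observe();print(yaw(),(np.array([.513,.192,.025])-o['eef_pos'])/.12)
cv2.imwrite("pics/top2.png",r.grab_frame("top")[:,:,::-1])
E
```

```text
time: 15.55
eef_pos: [0.488, 0.2751, 0.1847]
tcp_rot: [-0.205, 3.135, -0.006]
force: [0.2, -0.9, -2.5]
gripper_width: 0.0538
finger_force: 30.0
time: 16.15
eef_pos: [0.5115, 0.1933, 0.0883]
tcp_rot: [0.361, -3.118, -0.0]
force: [-0.3, 0.4, -2.4]
gripper_width: 0.054
finger_force: 30.0
-76.77900232242064 [ 0.01226863 -0.01049073 -0.52750636]
```

```bash

python3 -m handwheel '[{"dx":0.01,"dy":-0.01,"dz":-0.2,"wx":0,"wy":0,"wz":0,"claw":1},{"dx":0.01,"dy":-0.01,"dz":-0.35,"wx":0,"wy":0,"wz":0,"claw":1},{"dx":0.01,"dy":-0.01,"dz":-0.45,"wx":0,"wy":0,"wz":0,"claw":1},{"dx":0.01,"dy":-0.01,"dz":-0.5,"wx":0,"wy":0,"wz":0,"claw":1},{"dx":0.01,"dy":-0.01,"dz":-0.52,"wx":0,"wy":0,"wz":0,"claw":1},{"dx":0.01,"dy":-0.01,"dz":-0.52,"wx":0,"wy":0,"wz":0,"claw":1}]'
python3 -m handwheel '[{"dx":0,"dy":0,"dz":-0.005,"wx":0,"wy":0,"wz":0,"claw":1},{"dx":0,"dy":0,"dz":-0.01,"wx":0,"wy":0,"wz":0,"claw":1},{"dx":0,"dy":0,"dz":-0.01,"wx":0,"wy":0,"wz":0,"claw":1}]'
python3 -m handwheel '[{"dx":0,"dy":0,"dz":-0.005,"wx":0,"wy":0,"wz":0,"claw":1},{"dx":0,"dy":0,"dz":-0.01,"wx":0,"wy":0,"wz":0,"claw":1},{"dx":0,"dy":0,"dz":-0.01,"wx":0,"wy":0,"wz":0,"claw":1}]'
```

```text
time: 16.8
eef_pos: [0.5141, 0.1921, 0.0274]
tcp_rot: [-0.36, 3.12, 0.001]
force: [-0.1, -0.1, -3.2]
gripper_width: 0.0539
finger_force: 30.0
time: 17.1
eef_pos: [0.5139, 0.1917, 0.0258]
tcp_rot: [-0.36, 3.12, 0.0]
force: [0.0, 0.3, -1.3]
gripper_width: 0.0541
finger_force: 30.0
time: 17.4
eef_pos: [0.5137, 0.1916, 0.0243]
tcp_rot: [0.36, -3.121, -0.0]
force: [-0.2, 0.7, -2.1]
gripper_width: 0.0538
finger_force: 30.0
```

```bash

python3 -m handwheel '[{"dx":0,"dy":0,"dz":-0.008,"wx":0,"wy":0,"wz":0,"claw":1},{"dx":0,"dy":0,"dz":-0.008,"wx":0,"wy":0,"wz":0,"claw":1},{"dx":0,"dy":0,"dz":-0.008,"wx":0,"wy":0,"wz":0,"claw":1}]'
python3 -m handwheel '[{"dx":0,"dy":0,"dz":-0.006,"wx":0,"wy":0,"wz":0,"claw":1},{"dx":0,"dy":0,"dz":-0.006,"wx":0,"wy":0,"wz":0,"claw":1},{"dx":0,"dy":0,"dz":-0.006,"wx":0,"wy":0,"wz":0,"claw":1}]'
```

```text
time: 17.7
eef_pos: [0.5136, 0.1917, 0.0233]
tcp_rot: [0.36, -3.121, -0.0]
force: [-0.3, 0.9, -1.7]
gripper_width: 0.0538
finger_force: 30.0
time: 18.0
eef_pos: [0.5137, 0.1917, 0.0233]
tcp_rot: [-0.36, 3.12, -0.001]
force: [-2.3, -2.0, 6.7]
gripper_width: 0.0538
finger_force: 30.0
```

Contact (6.7 N up). Releasing, lifting and looking at the card box.

```bash

python3 -m handwheel '[{"dx":0,"dy":0,"dz":0,"wx":0,"wy":0,"wz":0,"claw":0.36},{"dx":0,"dy":0,"dz":0,"wx":0,"wy":0,"wz":0,"claw":0.2},{"dx":0,"dy":0,"dz":0,"wx":0,"wy":0,"wz":0,"claw":0},{"dx":0,"dy":0,"dz":0,"wx":0,"wy":0,"wz":0,"claw":0},{"dx":0,"dy":0,"dz":0,"wx":0,"wy":0,"wz":0,"claw":0},{"dx":0,"dy":0,"dz":0,"wx":0,"wy":0,"wz":0,"claw":0}]'
python3 -m handwheel '[{"dx":0,"dy":0,"dz":0.3,"wx":0,"wy":0,"wz":0,"claw":0},{"dx":0,"dy":0,"dz":0.7,"wx":0,"wy":0,"wz":0,"claw":0},{"dx":0,"dy":0,"dz":1,"wx":0,"wy":0,"wz":0,"claw":0}]' >/dev/null
python3 -m handwheel '[{"dx":0,"dy":0,"dz":0.4,"wx":0,"wy":0,"wz":-0.05,"claw":0},{"dx":0.05,"dy":0.4,"dz":0.8,"wx":0,"wy":0,"wz":-0.1,"claw":0},{"dx":0.1,"dy":0.8,"dz":1,"wx":0,"wy":0,"wz":-0.15,"claw":0},{"dx":0.1,"dy":1,"dz":1,"wx":0,"wy":0,"wz":-0.15,"claw":0},{"dx":0.1,"dy":1,"dz":1,"wx":0,"wy":0,"wz":-0.15,"claw":0},{"dx":0.1,"dy":1,"dz":1,"wx":0,"wy":0,"wz":-0.15,"claw":0}]'
python3 - <<'E'
from h import *
print(yaw())
c=r.calibration("wrist");im=r.grab_frame("wrist")[:,:,::-1].copy();cv2.imwrite("pics/w4.png",im)
np.save("w4.npy",c,allow_pickle=True)
cv2.imwrite("pics/w4c.png",im[:280])
E
```

```text
time: 18.6
eef_pos: [0.5137, 0.1917, 0.0227]
tcp_rot: [0.36, -3.121, -0.0]
force: [-0.2, 0.7, -0.4]
gripper_width: 0.0909
finger_force: 0.0
time: 19.5
eef_pos: [0.525, 0.3131, 0.2627]
tcp_rot: [-0.005, -3.142, -0.001]
force: [-0.4, -1.0, 0.0]
gripper_width: 0.0916
finger_force: 0.0
89.82596941592811
```

View pics/w4c.png

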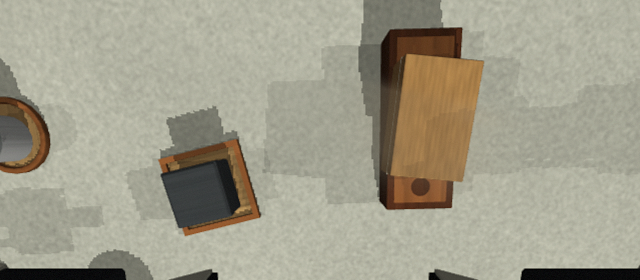

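The square tin sits in its tray (tin top at about (200,193), tray (210,187)). The card box top has corners near (407,54), (484,61), (464,182) and (391,175), on the domino box.

```bash
python3 - <<'E'
from h import *
c=np.load("w4.npy",allow_pickle=True).item();im=cv2.imread("pics/w4.png")
hsv=cv2.cvtColor(im,cv2.COLOR_BGR2HSV)
print(hsv[110,384:490:3].tolist())
P=cast(c,[[407,54],[484,61],[464,182],[391,175]],.106)*1000
print(P.round(1),np.linalg.norm(P-np.roll(P,-1,0),axis=1),P.mean(0))
m=((hsv[...,1]>60)&(hsv[...,2]>125)&(hsv[...,0]<30)).astype(np.uint8)*255
ro=np.zeros_like(m);ro[40:200,380:500]=255;m=cv2.morphologyEx(m&ro,cv2.MORPH_OPEN,np.ones((7,7)))
k=max(cv2.findContours(m,cv2.RETR_EXTERNAL,cv2.CHAIN_APPROX_NONE)[0],key=cv2.contourArea)
print(cv2.boundingRect(k),rect(c,k,.106))
print(r.observe()['eef_pos'])
E
```

```text
[[18, 81, 69], [14, 87, 73], [16, 105, 85], [17, 106, 89], [16, 107, 86], [17, 130, 145], [17, 134, 160], [17, 132, 156], [16, 135, 162], [16, 132, 156], [17, 134, 158], [17, 139, 163], [16, 136, 158], [17, 138, 157], [17, 139, 154], [16, 136, 154], [17, 137, 164], [17, 136, 157], [17, 135, 162], [17, 133, 159], [17, 138, 159], [17, 134, 168], [17, 132, 162], [17, 134, 170], [16, 134, 171], [16, 131, 160], [17, 131, 162], [17, 129, 154], [16, 129, 172], [17, 125, 161], [18, 134, 160], [27, 28, 162], [26, 32, 165], [24, 30, 169], [28, 29, 165], [28, 27, 171]]
[[398.6 376.7]
 [403.7 435.1]
 [494.9 428. ]
 [489.  368.3]] [58.68134848 91.48746966 60.03556184 90.79117579] [446.53685385 402.02329799]
(392, 54, 91, 146) (array([455.7, 400.4, 110.8,  59.4]), -5.3)
[0.52549258 0.31138317 0.2621834 ]
```

```bash

python3 -m handwheel '[{"dx":-0.3,"dy":0.4,"dz":0,"wx":0,"wy":0,"wz":-0.055,"claw":0},{"dx":-0.65,"dy":0.75,"dz":0,"wx":0,"wy":0,"wz":-0.055,"claw":0},{"dx":-0.65,"dy":0.75,"dz":-0.3,"wx":0,"wy":0,"wz":-0.055,"claw":0},{"dx":-0.65,"dy":0.75,"dz":-0.6,"wx":0,"wy":0,"wz":-0.055,"claw":0},{"dx":-0.65,"dy":0.75,"dz":-0.9,"wx":0,"wy":0,"wz":-0.055,"claw":0},{"dx":-0.65,"dy":0.75,"dz":-0.9,"wx":0,"wy":0,"wz":-0.055,"claw":0},{"dx":-0.65,"dy":0.75,"dz":-0.9,"wx":0,"wy":0,"wz":-0.055,"claw":0}]'
python3 -c "from h import *;o=r.observe();print(yaw(),(np.array([.447,.402,.070])-o['eef_pos'])/.12)"
```

```text
time: 20.25
eef_pos: [0.4482, 0.4004, 0.1548]
tcp_rot: [-0.147, -3.137, 0.002]
force: [-0.1, 0.3, 0.5]
gripper_width: 0.0919
finger_force: 0.0
84.63801803026917 [-0.00990033  0.01329204 -0.70687307]
```

```bash

python3 -m handwheel '[{"dx":-0.01,"dy":0.01,"dz":-0.2,"wx":0,"wy":0,"wz":0,"claw":0},{"dx":-0.01,"dy":0.01,"dz":-0.45,"wx":0,"wy":0,"wz":0,"claw":0},{"dx":-0.01,"dy":0.01,"dz":-0.65,"wx":0,"wy":0,"wz":0,"claw":0},{"dx":-0.01,"dy":0.01,"dz":-0.7,"wx":0,"wy":0,"wz":0,"claw":0},{"dx":-0.01,"dy":0.01,"dz":-0.7,"wx":0,"wy":0,"wz":0,"claw":0.1},{"dx":-0.01,"dy":0.01,"dz":-0.7,"wx":0,"wy":0,"wz":0,"claw":0.2},{"dx":-0.01,"dy":0.01,"dz":-0.7,"wx":0,"wy":0,"wz":0,"claw":0.25},{"dx":-0.01,"dy":0.01,"dz":-0.7,"wx":0,"wy":0,"wz":0,"claw":0.28}]'
python3 -m handwheel '[{"dx":0,"dy":0,"dz":0,"wx":0,"wy":0,"wz":0,"claw":0.31},{"dx":0,"dy":0,"dz":0,"wx":0,"wy":0,"wz":0,"claw":0.35},{"dx":0,"dy":0,"dz":0,"wx":0,"wy":0,"wz":0,"claw":0.4},{"dx":0,"dy":0,"dz":0,"wx":0,"wy":0,"wz":0,"claw":1},{"dx":0,"dy":0,"dz":0,"wx":0,"wy":0,"wz":0,"claw":1},{"dx":0,"dy":0,"dz":0,"wx":0,"wy":0,"wz":0,"claw":1}]'
python3 -c "from h import *;print(yaw())"
```

```text
time: 21.05
eef_pos: [0.447, 0.4034, 0.0719]
tcp_rot: [0.145, 3.137, 0.002]
force: [0.3, 0.2, 1.3]
gripper_width: 0.0671
finger_force: 0.0
time: 21.65
eef_pos: [0.4466, 0.4022, 0.0708]
tcp_rot: [0.145, 3.138, -0.002]
force: [0.3, -5.0, 5.7]
gripper_width: 0.0603
finger_force: 30.0
84.70648583216905
```

```bash

python3 -m handwheel '[{"dx":0,"dy":0,"dz":0.1,"wx":0,"wy":0,"wz":0,"claw":1},{"dx":0,"dy":0,"dz":0.3,"wx":0,"wy":0,"wz":0,"claw":1},{"dx":0,"dy":0,"dz":0.6,"wx":0,"wy":0,"wz":0,"claw":1},{"dx":0,"dy":-0.2,"dz":0.9,"wx":0,"wy":0,"wz":0,"claw":1},{"dx":0,"dy":-0.5,"dz":1,"wx":0,"wy":0,"wz":0,"claw":1},{"dx":0,"dy":-0.8,"dz":1,"wx":0,"wy":0,"wz":0,"claw":1},{"dx":0,"dy":-1,"dz":1,"wx":0,"wy":0,"wz":0,"claw":1}]'
python3 -m handwheel '[{"dx":0,"dy":-0.3,"dz":0,"wx":0,"wy":0,"wz":-0.02,"claw":1},{"dx":0,"dy":-0.6,"dz":0,"wx":0,"wy":0,"wz":-0.03,"claw":1},{"dx":0,"dy":-1,"dz":0,"wx":0,"wy":0,"wz":-0.03,"claw":1}]' >/dev/null
python3 -m handwheel '[{"dx":0,"dy":-0.3,"dz":0,"wx":0,"wy":0,"wz":-0.02,"claw":1},{"dx":0.05,"dy":-0.6,"dz":0,"wx":0,"wy":0,"wz":-0.03,"claw":1},{"dx":0.1,"dy":-1,"dz":0,"wx":0,"wy":0,"wz":-0.03,"claw":1}]' >/dev/null
python3 -m handwheel '[{"dx":0,"dy":-0.3,"dz":0,"wx":0,"wy":0,"wz":-0.02,"claw":1},{"dx":0.05,"dy":-0.6,"dz":0,"wx":0,"wy":0,"wz":-0.03,"claw":1},{"dx":0.15,"dy":-1,"dz":0,"wx":0,"wy":0,"wz":-0.03,"claw":1},{"dx":0.15,"dy":-1,"dz":0,"wx":0,"wy":0,"wz":-0.03,"claw":1}]'
python3 -c "from h import *;o=r.observe();print(yaw(),(np.array([.515,-.372,.07])-o['eef_pos'])/.12,o['joint_pos'])"
```

```text
time: 22.35
eef_pos: [0.4466, 0.2808, 0.1915]
tcp_rot: [0.146, 3.137, -0.001]
force: [1.2, -0.5, -3.8]
gripper_width: 0.0599
finger_force: 30.0
time: 23.35
eef_pos: [0.4774, -0.0842, 0.1906]
tcp_rot: [0.38, 3.118, -0.004]
force: [-0.1, 0.6, -3.8]
gripper_width: 0.0599
finger_force: 30.0
76.11089585606635 [ 0.31326093 -2.39814934 -1.0049781 ] [ 0.73664085  0.37189111 -0.85995316  1.9035965   0.33304334  1.01436843
  1.05955186]
```

```bash

python3 -m handwheel '[{"dx":0,"dy":-0.3,"dz":0,"wx":0,"wy":0,"wz":-0.02,"claw":1},{"dx":0.1,"dy":-0.6,"dz":0,"wx":0,"wy":0,"wz":-0.038,"claw":1},{"dx":0.2,"dy":-1,"dz":0,"wx":0,"wy":0,"wz":-0.038,"claw":1},{"dx":0.2,"dy":-1,"dz":0,"wx":0,"wy":0,"wz":-0.038,"claw":1}]' >/dev/null
python3 -m handwheel '[{"dx":0,"dy":-0.3,"dz":0,"wx":0,"wy":0,"wz":0,"claw":1},{"dx":0.1,"dy":-0.6,"dz":0,"wx":0,"wy":0,"wz":0,"claw":1},{"dx":0.1,"dy":-1,"dz":0,"wx":0,"wy":0,"wz":0,"claw":1},{"dx":0.1,"dy":-1,"dz":0,"wx":0,"wy":0,"wz":0,"claw":1}]'
python3 -m handwheel '[{"dx":0,"dy":-0.25,"dz":0,"wx":0,"wy":0,"wz":0,"claw":1},{"dx":0,"dy":-0.4,"dz":-0.3,"wx":0,"wy":0,"wz":0,"claw":1},{"dx":0,"dy":-0.4,"dz":-0.6,"wx":0,"wy":0,"wz":0,"claw":1},{"dx":0,"dy":-0.4,"dz":-0.8,"wx":0,"wy":0,"wz":0,"claw":1},{"dx":0,"dy":-0.4,"dz":-0.9,"wx":0,"wy":0,"wz":0,"claw":1},{"dx":0,"dy":-0.4,"dz":-0.9,"wx":0,"wy":0,"wz":0,"claw":1}]'
python3 - <<'E'
from h import *
o=r.observe();print(yaw(),(np.array([.515,-.372,.0245])-o['eef_pos'])/.12,o['joint_pos'])
c=r.calibration("wrist");im=r.grab_frame("wrist")[:,:,::-1].copy();cv2.imwrite("pics/w5.png",im);np.save("w5.npy",c,allow_pickle=True)
E
```

```text
time: 24.15
eef_pos: [0.5111, -0.325, 0.1899]
tcp_rot: [-0.473, -3.105, 0.005]
force: [-1.0, -1.2, -3.2]
gripper_width: 0.0598
finger_force: 30.0
time: 24.75
eef_pos: [0.5119, -0.3643, 0.0815]
tcp_rot: [-0.458, -3.106, -0.002]
force: [0.4, -0.3, -2.8]
gripper_width: 0.0596
finger_force: 30.0
73.22399193841576 [ 0.02622277 -0.06450356 -0.47482355] [ 0.97240868  0.6887403  -0.67991989  1.67339011  0.50628836  0.96558619
  1.38567883]
```

View pics/w5.png

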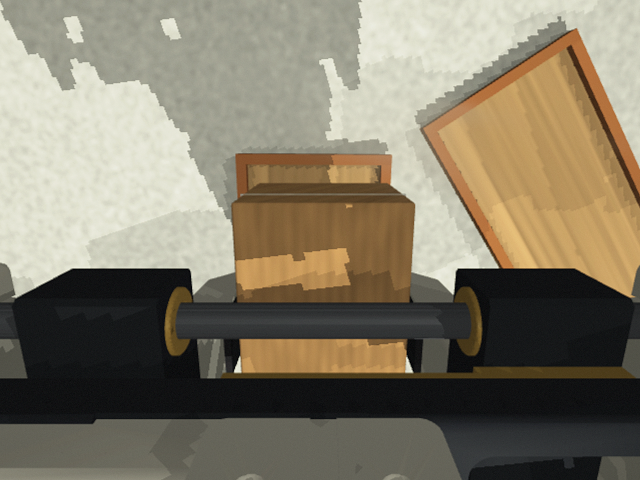

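The tray's base-side rim shows behind the held card box, with outer corners at about (236,155) and (392,154). I'll check the centre from that edge.

```bash
python3 - <<'E'
from h import *
c=np.load("w5.npy",allow_pickle=True).item()
P=cast(c,[[236,154.5],[391.5,154]],.009)*1000;d=P[1]-P[0];L=np.linalg.norm(d);d/=L
n=np.array([d[1],-d[0]]);n*=np.sign(n[0]);print(P,L,np.degrees(np.arctan2(*n[::-1])),P.mean(0)+62*n)
Q=cast(c,[[422,128],[574,30]],.009)*1000;d=Q[1]-Q[0];L=np.linalg.norm(d);d/=L
n=np.array([d[1],-d[0]]);n*=np.sign(n[0]);print(Q,L,np.degrees(np.arctan2(*n[::-1])),Q.mean(0)+96*n)
E
```

```text
[[ 442.77916946 -396.91070269]
 [ 468.89531886 -309.51860636]] 91.21091909291283 -16.63818646480908 [ 515.24142544 -370.96692891]
[[ 459.72890989 -289.02963418]
 [ 433.49924127 -198.04737428]] 94.68773485311353 16.081970949790794 [ 538.85724692 -216.94532201]
```

```bash

python3 -m handwheel '[{"dx":0.03,"dy":-0.06,"dz":-0.1,"wx":0,"wy":0,"wz":0,"claw":1},{"dx":0.03,"dy":-0.06,"dz":-0.25,"wx":0,"wy":0,"wz":0,"claw":1},{"dx":0.03,"dy":-0.06,"dz":-0.35,"wx":0,"wy":0,"wz":0,"claw":1},{"dx":0.03,"dy":-0.06,"dz":-0.42,"wx":0,"wy":0,"wz":0,"claw":1},{"dx":0.03,"dy":-0.06,"dz":-0.46,"wx":0,"wy":0,"wz":0,"claw":1},{"dx":0.03,"dy":-0.06,"dz":-0.46,"wx":0,"wy":0,"wz":0,"claw":1},{"dx":0.03,"dy":-0.06,"dz":-0.46,"wx":0,"wy":0,"wz":0,"claw":1}]'
python3 -m handwheel '[{"dx":0,"dy":0,"dz":-0.005,"wx":0,"wy":0,"wz":0,"claw":1},{"dx":0,"dy":0,"dz":-0.01,"wx":0,"wy":0,"wz":0,"claw":1},{"dx":0,"dy":0,"dz":-0.01,"wx":0,"wy":0,"wz":0,"claw":1}]'
```

```text
time: 25.5
eef_pos: [0.5165, -0.3724, 0.028]
tcp_rot: [0.459, 3.107, -0.0]
force: [-0.2, -0.1, -2.3]
gripper_width: 0.0596
finger_force: 30.0
time: 25.8
eef_pos: [0.5161, -0.3724, 0.0265]
tcp_rot: [0.459, 3.108, -0.0]
force: [-0.9, -0.0, -2.9]
gripper_width: 0.06
finger_force: 30.0
```

```bash

python3 -m handwheel '[{"dx":0,"dy":0,"dz":-0.01,"wx":0,"wy":0,"wz":0,"claw":1},{"dx":0,"dy":0,"dz":-0.018,"wx":0,"wy":0,"wz":0,"claw":1},{"dx":0,"dy":0,"dz":-0.018,"wx":0,"wy":0,"wz":0,"claw":1}]'
python3 -m handwheel '[{"dx":0,"dy":0,"dz":-0.008,"wx":0,"wy":0,"wz":0,"claw":1},{"dx":0,"dy":0,"dz":-0.008,"wx":0,"wy":0,"wz":0,"claw":1},{"dx":0,"dy":0,"dz":-0.008,"wx":0,"wy":0,"wz":0,"claw":1}]'
```

```text
time: 26.1
eef_pos: [0.516, -0.3723, 0.0239]
tcp_rot: [-0.459, -3.108, -0.0]
force: [0.1, 0.7, -2.4]
gripper_width: 0.0601
finger_force: 30.0
time: 26.4
eef_pos: [0.5161, -0.3724, 0.0231]
tcp_rot: [-0.459, -3.108, -0.0]
force: [0.1, 0.3, -2.8]
gripper_width: 0.0599
finger_force: 30.0
```

```bash

python3 -m handwheel '[{"dx":0,"dy":0,"dz":-0.008,"wx":0,"wy":0,"wz":0,"claw":1},{"dx":0,"dy":0,"dz":-0.008,"wx":0,"wy":0,"wz":0,"claw":1},{"dx":0,"dy":0,"dz":-0.008,"wx":0,"wy":0,"wz":0,"claw":1}]'
python3 -m handwheel '[{"dx":0,"dy":0,"dz":-0.006,"wx":0,"wy":0,"wz":0,"claw":1},{"dx":0,"dy":0,"dz":-0.006,"wx":0,"wy":0,"wz":0,"claw":1},{"dx":0,"dy":0,"dz":-0.006,"wx":0,"wy":0,"wz":0,"claw":1}]'
```

```text
time: 26.7
eef_pos: [0.5162, -0.3724, 0.0229]
tcp_rot: [0.459, 3.108, -0.001]
force: [-2.7, 0.8, 5.6]
gripper_width: 0.0602
finger_force: 30.0
time: 27.0
eef_pos: [0.5162, -0.3724, 0.0228]
tcp_rot: [0.459, 3.108, -0.001]
force: [-5.8, 2.4, 11.9]
gripper_width: 0.0602
finger_force: 30.0
```

```bash

python3 -m handwheel '[{"dx":0,"dy":0,"dz":0.006,"wx":0,"wy":0,"wz":0,"claw":0.3},{"dx":0,"dy":0,"dz":0.006,"wx":0,"wy":0,"wz":0,"claw":0.1},{"dx":0,"dy":0,"dz":0.006,"wx":0,"wy":0,"wz":0,"claw":0},{"dx":0,"dy":0,"dz":0.006,"wx":0,"wy":0,"wz":0,"claw":0},{"dx":0,"dy":0,"dz":0.006,"wx":0,"wy":0,"wz":0,"claw":0},{"dx":0,"dy":0,"dz":0.006,"wx":0,"wy":0,"wz":0,"claw":0}]'
python3 -m handwheel '[{"dx":0,"dy":0,"dz":0.3,"wx":0,"wy":0,"wz":0,"claw":0},{"dx":0,"dy":0,"dz":0.7,"wx":0,"wy":0,"wz":0,"claw":0},{"dx":0,"dy":0,"dz":1,"wx":0,"wy":0,"wz":0,"claw":0}]' >/dev/null
python3 -m handwheel '[{"dx":0,"dy":0.1,"dz":0.3,"wx":0,"wy":0,"wz":0,"claw":0},{"dx":0,"dy":0.5,"dz":0.7,"wx":0,"wy":0,"wz":0,"claw":0},{"dx":0,"dy":0.9,"dz":0.8,"wx":0,"wy":0,"wz":0,"claw":0}]' 
python3 -m handwheel '[{"dx":0,"dy":0.4,"dz":0,"wx":0,"wy":0,"wz":0.03,"claw":0},{"dx":0,"dy":0.8,"dz":0,"wx":0,"wy":0,"wz":0.05,"claw":0},{"dx":0,"dy":1,"dz":0,"wx":0,"wy":0,"wz":0.05,"claw":0}]' >/dev/null
python3 -m handwheel '[{"dx":0,"dy":0.4,"dz":0,"wx":0,"wy":0,"wz":0.03,"claw":0},{"dx":0,"dy":0.8,"dz":0,"wx":0,"wy":0,"wz":0.05,"claw":0},{"dx":0,"dy":1,"dz":0,"wx":0,"wy":0,"wz":0.05,"claw":0}]' >/dev/null
python3 -m handwheel '[{"dx":0,"dy":0.4,"dz":0,"wx":0,"wy":0,"wz":0.03,"claw":0},{"dx":0,"dy":0.8,"dz":0,"wx":0,"wy":0,"wz":0.05,"claw":0},{"dx":0,"dy":1,"dz":0,"wx":0,"wy":0,"wz":0.05,"claw":0}]' 
python3 -m handwheel '[{"dx":0,"dy":0.4,"dz":0,"wx":0,"wy":0,"wz":0.03,"claw":0},{"dx":0,"dy":0.8,"dz":0,"wx":0,"wy":0,"wz":0.04,"claw":0},{"dx":0,"dy":1,"dz":0,"wx":0,"wy":0,"wz":0.04,"claw":0}]' >/dev/null
python3 -m handwheel '[{"dx":0,"dy":0.4,"dz":0,"wx":0,"wy":0,"wz":0,"claw":0},{"dx":0,"dy":0.8,"dz":0,"wx":0,"wy":0,"wz":0,"claw":0},{"dx":0,"dy":1,"dz":0,"wx":0,"wy":0,"wz":0,"claw":0},{"dx":0,"dy":1,"dz":0,"wx":0,"wy":0,"wz":0,"claw":0},{"dx":0,"dy":1,"dz":0,"wx":0,"wy":0,"wz":0,"claw":0}]' 
python3 - <<'E'
from h import *
print(yaw())
c=r.calibration("wrist");im=r.grab_frame("wrist")[:,:,::-1].copy();cv2.imwrite("pics/w6.png",im);np.save("w6.npy",c,allow_pickle=True)
t=r.grab_frame("top")[:,:,::-1].copy();cv2.imwrite("pics/top6.png",t)
cv2.imwrite("pics/w6c.png",np.vstack([im[:280],t[160:360]]))
E
```

```text
time: 27.6
eef_pos: [0.5161, -0.3723, 0.0221]
tcp_rot: [-0.459, -3.108, -0.0]
force: [0.0, -0.1, 0.1]
gripper_width: 0.0914
finger_force: 0.0
time: 28.2
eef_pos: [0.5168, -0.2798, 0.2351]
tcp_rot: [0.464, 3.103, -0.002]
force: [1.7, 1.2, 1.0]
gripper_width: 0.0917
finger_force: 0.0
time: 29.1
eef_pos: [0.5153, 0.0861, 0.233]
tcp_rot: [0.082, 3.14, 0.003]
force: [0.6, 0.5, 0.9]
gripper_width: 0.0916
finger_force: 0.0
time: 29.9
eef_pos: [0.5158, 0.3214, 0.2321]
tcp_rot: [0.01, -3.141, 0.001]
force: [0.9, -0.8, 0.3]
gripper_width: 0.0918
finger_force: 0.0
-89.63329180391904
```

View pics/w6c.png

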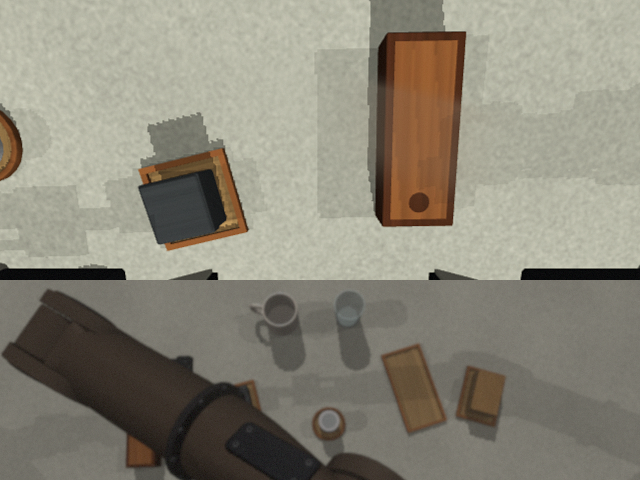

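The domino box stands clear with top corners near (389,33), (466,32), (453,225) and (382,226). Below, the top view shows the round tin and the card box in their trays and the mug and glass untouched.

```bash
python3 - <<'E'
from h import *
c=np.load("w6.npy",allow_pickle=True).item();im=cv2.imread("pics/w6.png")
hsv=cv2.cvtColor(im,cv2.COLOR_BGR2HSV)
for y in(60,130,200): print([(x,*hsv[y,x]) for x in range(376,396,2)])
P=cast(c,[[389,33],[466,32],[453,225.5],[382,226]],.052)*1000
print(P.round(1),np.linalg.norm(P-np.roll(P,-1,0),axis=1),P.mean(0))
d=(P[2]+P[3]-P[0]-P[1]);print(np.degrees(np.arctan2(d[1],d[0])));o=r.observe();print(o['eef_pos'],o['joint_pos'])
E
```

```text
[(376, np.uint8(37), np.uint8(31), np.uint8(107)), (378, np.uint8(14), np.uint8(96), np.uint8(40)), (380, np.uint8(13), np.uint8(202), np.uint8(24)), (382, np.uint8(14), np.uint8(189), np.uint8(27)), (384, np.uint8(11), np.uint8(176), np.uint8(29)), (386, np.uint8(9), np.uint8(161), np.uint8(57)), (388, np.uint8(9), np.uint8(167), np.uint8(87)), (390, np.uint8(10), np.uint8(175), np.uint8(80)), (392, np.uint8(10), np.uint8(176), np.uint8(81)), (394, np.uint8(11), np.uint8(171), np.uint8(94))]
[(376, np.uint8(20), np.uint8(53), np.uint8(96)), (378, np.uint8(16), np.uint8(83), np.uint8(74)), (380, np.uint8(16), np.uint8(81), np.uint8(72)), (382, np.uint8(13), np.uint8(85), np.uint8(75)), (384, np.uint8(13), np.uint8(103), np.uint8(84)), (386, np.uint8(10), np.uint8(121), np.uint8(105)), (388, np.uint8(11), np.uint8(124), np.uint8(103)), (390, np.uint8(11), np.uint8(124), np.uint8(101)), (392, np.uint8(12), np.uint8(132), np.uint8(110)), (394, np.uint8(13), np.uint8(148), np.uint8(140))]
[(376, np.uint8(10), np.uint8(177), np.uint8(26)), (378, np.uint8(10), np.uint8(158), np.uint8(29)), (380, np.uint8(12), np.uint8(153), np.uint8(30)), (382, np.uint8(10), np.uint8(153), np.uint8(40)), (384, np.uint8(10), np.uint8(173), np.uint8(87)), (386, np.uint8(9), np.uint8(173), np.uint8(84)), (388, np.uint8(11), np.uint8(167), np.uint8(87)), (390, np.uint8(11), np.uint8(171), np.uint8(106)), (392, np.uint8(13), np.uint8(171), np.uint8(154)), (394, np.uint8(14), np.uint8(174), np.uint8(151))]
[[368.9 373.1]
 [367.8 434.5]
 [526.3 438.4]
 [527.1 374.5]] [ 61.41618805 158.51277398  63.94164666 158.22832726] [447.55708963 405.11164384]
0.9608935368381988
[0.51656204 0.31979233 0.23213958] [-0.06560157  0.55496601 -0.89146263  1.55729738  0.4480244   1.24655465
  0.54558461]
```

```bash

python3 -m handwheel '[{"dx":-0.3,"dy":0.4,"dz":0,"wx":0,"wy":0,"wz":0.01,"claw":0},{"dx":-0.575,"dy":0.7,"dz":0,"wx":0,"wy":0,"wz":0.01,"claw":0},{"dx":-0.575,"dy":0.7,"dz":-0.3,"wx":0,"wy":0,"wz":0.01,"claw":0},{"dx":-0.575,"dy":0.7,"dz":-0.6,"wx":0,"wy":0,"wz":0.01,"claw":0},{"dx":-0.575,"dy":0.7,"dz":-0.9,"wx":0,"wy":0,"wz":0.01,"claw":0},{"dx":-0.575,"dy":0.7,"dz":-1,"wx":0,"wy":0,"wz":0.01,"claw":0},{"dx":-0.575,"dy":0.7,"dz":-1,"wx":0,"wy":0,"wz":0.01,"claw":0}]'
python3 -c "from h import *;o=r.observe();print(yaw(),(np.array([.4475,.4045,.018])-o['eef_pos'])/.12)"
```

```text
time: 30.7
eef_pos: [0.4474, 0.4033, 0.1112]
tcp_rot: [0.03, -3.14, 0.004]
force: [0.3, 0.3, 0.1]
gripper_width: 0.0922
finger_force: 0.0
-88.89112939619596 [ 0.00114302  0.00961363 -0.77646399]
```

```bash

python3 -m handwheel '[{"dx":0,"dy":0,"dz":-0.2,"wx":0,"wy":0,"wz":0,"claw":0},{"dx":0,"dy":0,"dz":-0.45,"wx":0,"wy":0,"wz":0,"claw":0},{"dx":0,"dy":0,"dz":-0.65,"wx":0,"wy":0,"wz":0,"claw":0},{"dx":0,"dy":0,"dz":-0.75,"wx":0,"wy":0,"wz":0,"claw":0},{"dx":0,"dy":0,"dz":-0.77,"wx":0,"wy":0,"wz":0,"claw":0.1},{"dx":0,"dy":0,"dz":-0.77,"wx":0,"wy":0,"wz":0,"claw":0.2},{"dx":0,"dy":0,"dz":-0.77,"wx":0,"wy":0,"wz":0,"claw":0.24}]'
python3 -m handwheel '[{"dx":0,"dy":0,"dz":0,"wx":0,"wy":0,"wz":0,"claw":0.27},{"dx":0,"dy":0,"dz":0,"wx":0,"wy":0,"wz":0,"claw":0.31},{"dx":0,"dy":0,"dz":0,"wx":0,"wy":0,"wz":0,"claw":0.36},{"dx":0,"dy":0,"dz":0,"wx":0,"wy":0,"wz":0,"claw":1},{"dx":0,"dy":0,"dz":0,"wx":0,"wy":0,"wz":0,"claw":1},{"dx":0,"dy":0,"dz":0,"wx":0,"wy":0,"wz":0,"claw":1},{"dx":0,"dy":0,"dz":0,"wx":0,"wy":0,"wz":0,"claw":1}]'
python3 -m handwheel '[{"dx":0,"dy":0,"dz":0.1,"wx":0,"wy":0,"wz":0,"claw":1},{"dx":0,"dy":0,"dz":0.3,"wx":0,"wy":0,"wz":0,"claw":1},{"dx":0,"dy":0,"dz":0.5,"wx":0,"wy":0,"wz":0,"claw":1},{"dx":0,"dy":0,"dz":0.5,"wx":0,"wy":0,"wz":0,"claw":1}]'
python3 -c "from h import *;o=r.observe();print(yaw(),o['torque'])"
```

```text
time: 31.4
eef_pos: [0.4478, 0.4062, 0.0216]
tcp_rot: [-0.032, 3.14, 0.003]
force: [-0.4, -0.3, 0.2]
gripper_width: 0.073
finger_force: 0.0
time: 32.1
eef_pos: [0.4475, 0.4049, 0.0207]
tcp_rot: [-0.032, 3.14, -0.001]
force: [-0.7, -3.3, 5.6]
gripper_width: 0.0639
finger_force: 30.0
time: 32.5
eef_pos: [0.4478, 0.4072, 0.0832]
tcp_rot: [-0.033, 3.138, 0.006]
force: [0.9, 1.1, -5.6]
gripper_width: 0.0637
finger_force: 30.0
-88.78846727873844 [ 0.19467566 -0.16898853  0.04418085]
```

```bash

python3 -m handwheel '[{"dx":0,"dy":0,"dz":0.3,"wx":0,"wy":0,"wz":0,"claw":1},{"dx":0,"dy":-0.2,"dz":0.5,"wx":0,"wy":0,"wz":0,"claw":1},{"dx":0,"dy":-0.5,"dz":0.6,"wx":0,"wy":0,"wz":0.02,"claw":1},{"dx":0,"dy":-0.8,"dz":0.6,"wx":0,"wy":0,"wz":0.03,"claw":1},{"dx":0,"dy":-1,"dz":0.6,"wx":0,"wy":0,"wz":0.03,"claw":1}]'
python3 -m handwheel '[{"dx":0,"dy":-0.3,"dz":0,"wx":0,"wy":0,"wz":0.02,"claw":1},{"dx":0.1,"dy":-0.6,"dz":0,"wx":0,"wy":0,"wz":0.03,"claw":1},{"dx":0.2,"dy":-1,"dz":0,"wx":0,"wy":0,"wz":0.04,"claw":1}]' >/dev/null
python3 -m handwheel '[{"dx":0,"dy":-0.3,"dz":0,"wx":0,"wy":0,"wz":0.02,"claw":1},{"dx":0.1,"dy":-0.6,"dz":0,"wx":0,"wy":0,"wz":0.03,"claw":1},{"dx":0.2,"dy":-1,"dz":0,"wx":0,"wy":0,"wz":0.04,"claw":1}]' >/dev/null
python3 -m handwheel '[{"dx":0,"dy":-0.3,"dz":0,"wx":0,"wy":0,"wz":0.02,"claw":1},{"dx":0.1,"dy":-0.6,"dz":0,"wx":0,"wy":0,"wz":0.03,"claw":1},{"dx":0.2,"dy":-1,"dz":0,"wx":0,"wy":0,"wz":0.04,"claw":1},{"dx":0.2,"dy":-1,"dz":0,"wx":0,"wy":0,"wz":0.04,"claw":1}]'
python3 -c "from h import *;o=r.observe();print(yaw(),(np.array([.5385,-.2165,.07])-o['eef_pos'])/.12,o['joint_pos'])"
```

```text
time: 33.0
eef_pos: [0.4469, 0.282, 0.151]
tcp_rot: [0.106, -3.139, 0.004]
force: [0.7, 0.8, -6.3]
gripper_width: 0.0636
finger_force: 30.0
time: 34.0
eef_pos: [0.5194, -0.0835, 0.1499]
tcp_rot: [0.386, -3.115, 0.005]
force: [-0.9, 0.5, -5.9]
gripper_width: 0.0639
finger_force: 30.0
-75.8767452290281 [ 0.15948475 -1.1083836  -0.66621492] [ 0.74412691  0.54175102 -0.96568603  1.85279976  0.52221925  1.02726844
  1.37920193]
```

```bash

python3 -m handwheel '[{"dx":0.05,"dy":-0.3,"dz":0,"wx":0,"wy":0,"wz":0.02,"claw":1},{"dx":0.16,"dy":-0.6,"dz":0,"wx":0,"wy":0,"wz":0.023,"claw":1},{"dx":0.16,"dy":-1,"dz":0,"wx":0,"wy":0,"wz":0.023,"claw":1},{"dx":0.16,"dy":-1,"dz":0,"wx":0,"wy":0,"wz":0.023,"claw":1}]' >/dev/null
python3 -m handwheel '[{"dx":0,"dy":-0.1,"dz":0,"wx":0,"wy":0,"wz":0,"claw":1},{"dx":0,"dy":-0.1,"dz":-0.2,"wx":0,"wy":0,"wz":0,"claw":1},{"dx":0,"dy":-0.1,"dz":-0.5,"wx":0,"wy":0,"wz":0,"claw":1},{"dx":0,"dy":-0.1,"dz":-0.65,"wx":0,"wy":0,"wz":0,"claw":1},{"dx":0,"dy":-0.1,"dz":-0.65,"wx":0,"wy":0,"wz":0,"claw":1},{"dx":0,"dy":-0.1,"dz":-0.65,"wx":0,"wy":0,"wz":0,"claw":1}]'
python3 - <<'E'
from h import *
o=r.observe();print(yaw(),(np.array([.5385,-.2165,.0265])-o['eef_pos'])/.12)
cv2.imwrite("pics/w7.png",r.grab_frame("wrist")[:,:,::-1])
E
```

```text
time: 35.0
eef_pos: [0.5384, -0.2059, 0.0742]
tcp_rot: [0.46, -3.108, -0.001]
force: [1.1, -0.1, -5.3]
gripper_width: 0.0635
finger_force: 30.0
-73.15939602858049 [ 0.00065236 -0.08837532 -0.39732393]
```

View pics/w7.png

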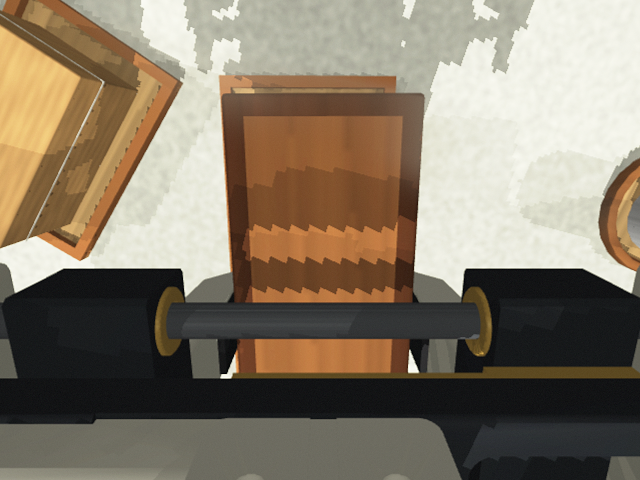

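The domino box is over its tray with the sides parallel. The tray's rear rim, (220–396,78), sits slightly left of the box, matching the 10 mm y shift still to make.

```bash

python3 -m handwheel '[{"dx":0,"dy":-0.09,"dz":0,"wx":0,"wy":0,"wz":0,"claw":1},{"dx":0,"dy":-0.09,"dz":-0.1,"wx":0,"wy":0,"wz":0,"claw":1},{"dx":0,"dy":-0.09,"dz":-0.2,"wx":0,"wy":0,"wz":0,"claw":1},{"dx":0,"dy":-0.09,"dz":-0.3,"wx":0,"wy":0,"wz":0,"claw":1},{"dx":0,"dy":-0.09,"dz":-0.36,"wx":0,"wy":0,"wz":0,"claw":1},{"dx":0,"dy":-0.09,"dz":-0.38,"wx":0,"wy":0,"wz":0,"claw":1},{"dx":0,"dy":-0.09,"dz":-0.38,"wx":0,"wy":0,"wz":0,"claw":1},{"dx":0,"dy":-0.09,"dz":-0.38,"wx":0,"wy":0,"wz":0,"claw":1}]'
python3 -m handwheel '[{"dx":0,"dy":0,"dz":-0.005,"wx":0,"wy":0,"wz":0,"claw":1},{"dx":0,"dy":0,"dz":-0.01,"wx":0,"wy":0,"wz":0,"claw":1},{"dx":0,"dy":0,"dz":-0.01,"wx":0,"wy":0,"wz":0,"claw":1}]'
```

```text
time: 35.85
eef_pos: [0.5387, -0.2173, 0.0287]
tcp_rot: [-0.459, 3.107, 0.0]
force: [0.2, 0.5, -5.5]
gripper_width: 0.0638
finger_force: 30.0
time: 36.15
eef_pos: [0.5384, -0.2176, 0.0273]
tcp_rot: [-0.458, 3.108, -0.0]
force: [0.4, -0.1, -6.7]
gripper_width: 0.064
finger_force: 30.0
```

```bash

python3 -m handwheel '[{"dx":0,"dy":0,"dz":-0.008,"wx":0,"wy":0,"wz":0,"claw":1},{"dx":0,"dy":0,"dz":-0.012,"wx":0,"wy":0,"wz":0,"claw":1},{"dx":0,"dy":0,"dz":-0.012,"wx":0,"wy":0,"wz":0,"claw":1}]'
python3 -m handwheel '[{"dx":0,"dy":0,"dz":-0.008,"wx":0,"wy":0,"wz":0,"claw":1},{"dx":0,"dy":0,"dz":-0.008,"wx":0,"wy":0,"wz":0,"claw":1},{"dx":0,"dy":0,"dz":-0.008,"wx":0,"wy":0,"wz":0,"claw":1}]'
```

```text
time: 36.45
eef_pos: [0.5382, -0.2175, 0.0256]
tcp_rot: [0.458, -3.108, -0.0]
force: [0.6, -0.7, -6.4]
gripper_width: 0.0638
finger_force: 30.0
time: 36.75
eef_pos: [0.5383, -0.2175, 0.0248]
tcp_rot: [-0.458, 3.108, 0.0]
force: [0.8, 0.7, -5.0]
gripper_width: 0.0638
finger_force: 30.0
```

```bash

python3 -m handwheel '[{"dx":0,"dy":0,"dz":-0.008,"wx":0,"wy":0,"wz":0,"claw":1},{"dx":0,"dy":0,"dz":-0.008,"wx":0,"wy":0,"wz":0,"claw":1},{"dx":0,"dy":0,"dz":-0.008,"wx":0,"wy":0,"wz":0,"claw":1}]'
python3 -m handwheel '[{"dx":0,"dy":0,"dz":-0.006,"wx":0,"wy":0,"wz":0,"claw":1},{"dx":0,"dy":0,"dz":-0.006,"wx":0,"wy":0,"wz":0,"claw":1},{"dx":0,"dy":0,"dz":-0.006,"wx":0,"wy":0,"wz":0,"claw":1}]'
```

```text
time: 37.05
eef_pos: [0.5384, -0.2175, 0.0247]
tcp_rot: [-0.458, 3.108, -0.001]
force: [-4.2, 0.0, 6.2]
gripper_width: 0.0641
finger_force: 30.0
time: 37.35
eef_pos: [0.5383, -0.2174, 0.0246]
tcp_rot: [-0.458, 3.108, -0.002]
force: [-7.1, 0.5, 13.2]
gripper_width: 0.0638
finger_force: 30.0
```

Seated. Releasing, lifting and backing away for the final check.

```bash

python3 -m handwheel '[{"dx":0,"dy":0,"dz":0.006,"wx":0,"wy":0,"wz":0,"claw":0.28},{"dx":0,"dy":0,"dz":0.006,"wx":0,"wy":0,"wz":0,"claw":0.1},{"dx":0,"dy":0,"dz":0.006,"wx":0,"wy":0,"wz":0,"claw":0},{"dx":0,"dy":0,"dz":0.006,"wx":0,"wy":0,"wz":0,"claw":0},{"dx":0,"dy":0,"dz":0.006,"wx":0,"wy":0,"wz":0,"claw":0},{"dx":0,"dy":0,"dz":0.006,"wx":0,"wy":0,"wz":0,"claw":0}]'
python3 -m handwheel '[{"dx":0,"dy":0,"dz":0.3,"wx":0,"wy":0,"wz":0,"claw":0},{"dx":0,"dy":0,"dz":0.7,"wx":0,"wy":0,"wz":0,"claw":0},{"dx":0,"dy":0,"dz":1,"wx":0,"wy":0,"wz":0,"claw":0}]' >/dev/null
python3 -m handwheel '[{"dx":0,"dy":0,"dz":0.3,"wx":0,"wy":0,"wz":0,"claw":0},{"dx":0,"dy":0,"dz":0.7,"wx":0,"wy":0,"wz":0,"claw":0},{"dx":-0.5,"dy":0,"dz":1,"wx":0,"wy":0,"wz":0,"claw":0},{"dx":-1,"dy":0,"dz":1,"wx":0,"wy":0,"wz":0,"claw":0},{"dx":-1,"dy":0,"dz":1,"wx":0,"wy":0,"wz":0,"claw":0},{"dx":-1,"dy":0,"dz":1,"wx":0,"wy":0,"wz":0,"claw":0}]'
python3 - <<'E'
from h import *
cv2.imwrite("pics/scene8.png",r.grab_frame("scene")[:,:,::-1])
E
```

```text
time: 37.95
eef_pos: [0.5383, -0.2175, 0.0237]
tcp_rot: [-0.458, 3.108, 0.0]
force: [-0.1, -0.0, 0.4]
gripper_width: 0.0912
finger_force: 0.0
time: 38.85
eef_pos: [0.415, -0.2181, 0.2641]
tcp_rot: [0.454, -3.106, 0.004]
force: [0.4, -1.0, 0.5]
gripper_width: 0.0921
finger_force: 0.0
```

View pics/scene8.png

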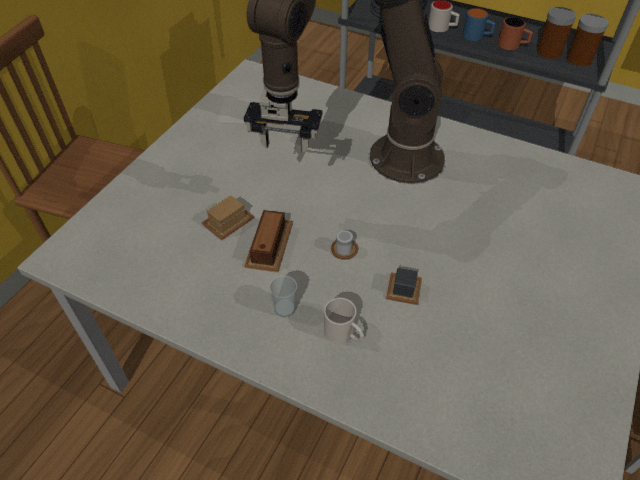

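All four things stand upright in their trays: card box (228,215), domino box (268,238), round tin (345,244) and square tin (404,282). The mug and glass are unmoved, and the gripper is clear.

```bash
python3 -c "from bench import r;print(r.finish_job())"
```

```text
the job is handed in; nothing more can be done
None
```

All four things are standing upright and let go in their own trays, the mug and glass look untouched in the last picture, and the job was handed in after about 39 s; the hand-in returned no verdict.

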